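# Refill the coffee-tin magazine, lock its bayonet cap and shut the pull-out

## Task

Refill the coffee-tin tube in the open pull-out drawer: put every loose tin that lies on the worktop flat into the tube, one on another, pressing each down on the sprung platform until its top is at or just below the tube's rim. Then put the cap on with its lugs in the rim's two notches, push it right down and give it a quarter turn clockwise to its stop, so that its handle lines up with the way the drawer slides; last push the drawer fully home past its catch. Leave the steel flask and the salt shaker alone.

Things in the scene. Friction and masses are not known exactly. Their poses are not given: they have to be found in the camera images.
- tin_0: Closed round pale-metal coffee tin, 62 mm diameter, 26 mm high, 0.25 kg, standing upright on the worktop at the start; origin at the centre of its underside, z up. Two to four of the tins are present (None = absent, or held by the fingers).
- tin_1: Closed round pale-metal coffee tin, 62 mm diameter, 26 mm high, 0.25 kg, standing upright on the worktop at the start; origin at the centre of its underside, z up. Two to four of the tins are present (None = absent, or held by the fingers).
- tin_2: Closed round pale-metal coffee tin, 62 mm diameter, 26 mm high, 0.25 kg, standing upright on the worktop at the start; origin at the centre of its underside, z up. Two to four of the tins are present (None = absent, or held by the fingers).
- tin_3: Closed round pale-metal coffee tin, 62 mm diameter, 26 mm high, 0.25 kg, standing upright on the worktop at the start; origin at the centre of its underside, z up. Two to four of the tins are present (None = absent, or held by the fingers).
- cap: Dark-metal bayonet cap, 0.16 kg, right way up. Origin: centre of its underside, z up. Plug 64 mm diameter, z 0 to 16 mm; two lugs stick out of it along +x and -x to 42 mm from the axis, 12 mm wide, z 0 to 6 mm; cover disc 92 mm diameter, z 16 to 21 mm. Handle: see cap_handle. A half turn about z gives the same cap.
- tube_mouth (a point): Centre of the mouth of the metal tube in the drawer, at its rim (141 mm above the worktop). z up, +x the way the drawer closes, -x towards the robot, y left; moves with the drawer. Flange 8 mm deep, 70 mm bore, 100 mm outside, with two notches 20 mm wide for the lugs; below it a groove 14 mm high for the lugs (45 mm radius), then a bore of 72 mm.
- cap_handle (a point): Middle of the cap's handle bar, 35 mm above the cap's underside; same axes as the cap. The bar runs along x, in line with the lugs: 56 mm long, 14 mm thick, upright, from 20 to 48 mm above the cap's underside.
- notch (a point): Middle of a notch at the rim, 42 mm from the tube's axis, 80 degrees counter-clockwise from above of tube_mouth's x; the other is straight across. The cap goes in with its lugs there until its disc rests on the rim (origin 16 mm below the rim; pressing the tins down takes 4 to 10 N), then turns 80 degrees clockwise to a stop, where its x is within 2 degrees of tube_mouth's x: locked.
- platform (a joint): Sprung platform (66 mm disc) in the tube: how far it has sunk (m), 0 to 0.112. At 0 its top is 8 mm below the rim. It runs stiffly: it does not sink under the weight of a tin, needs a push of some 4 to 8 N, and then stays where it was pushed (unless the pile's top is pushed more than 20 mm below the rim: then it springs back up to there).
- drawer (a joint): How far the drawer is open (m), 0 = home, at most 0.15; it starts wide open. It slides with 2 N friction; about 10 mm before home a spring catch resists with some 5 N more, and holds it once it is past.
- handle_bar (a point): Middle of the drawer's horizontal steel bar handle (11 mm thick, 90 mm long along the front, 35 mm out from the front panel, 115 mm in front of the tube's axis, 122 mm above the worktop); same axes as tube_mouth. The front panel is 142 mm wide and its top is 142 mm above the worktop. It moves with the drawer.
- carcass: Fixed light-wood housing that the drawer slides into, 130 deep (x), 142 wide, 201 mm high, beside the microwave, its open front towards the robot; origin at the centre of its underside, same axes as tube_mouth. A jar stands fixed on its top, to 310 mm high. The microwave's upright door handle, 250 mm left of it, stands 35 mm out of its front (to x 0.54), up to 257 mm high: keep clear.
- flask: Bystander: plain steel drinking flask with a dark lid, 68 x 235 mm, standing; origin under its centre. Leave alone.
- shaker: Bystander: white salt shaker with a grey top, 44 x 90 mm, standing; origin under its centre. Leave alone.

How it is judged:
By the outcome, as a careful person would: the job done as asked, in the order asked, and still so for the second after the job is handed in, with the robot touching nothing.
Of tin_0, tin_1, tin_2, tin_3 only 2 to 4 are there at a start; the rules pass over those that are not, and their reading is None.
At some moment in a run one of tin_0, tin_1, tin_2, tin_3, cap may be knocked a few centimetres aside while the robot is not near it.
It also fails if it takes over 210 s, if anything falls off the work surface, if the arm or the gripper's body presses on something with over 40 N, if the wrist force passes 120 N, or if a joint passes its speed limit or range.

## Robot

A 6-joint arm with a two-finger parallel gripper is mounted at the origin on a cart in front of the work surface, level with it; the furniture and walls round the work are solid. World frame = base frame: x ahead of the robot, y to its left, z up, the work surface at z = 0. Lengths are in m, angles in rad, forces in N, time in s.
With the tool pointing down it reaches from about 0.325 to 0.925 m from the base axis. Payload 3.1 kg.
Tool frame: the origin (TCP) lies on the mounting face of the last link; the fingertips stand 173 mm ahead of it and the grasp point (between the pads) lies 155 mm ahead of it; z points along the fingers, y is the line along which they close (so a half turn about z gives the same grasp; the last joint's range is limited). The gripper opens to 85 mm and grips with 20 to 120 N. Pads are 22 mm wide; open, the fingers measure 114 mm over their backs; the gripper's body (76 mm by 85 mm) begins 54 mm behind the grasp point. The pads swing forward as they close: fully open they stand 13 mm farther back than shut.
Start: joints at [1.088, 0.217, 1.613, -0, 1.311, -0.112], TCP at [0.226, 0.583, 0.405] pointing down, gripper open.
Joint ranges: [-2.75, 2.75], [-0.78, 2.1], [0.31, 2.55], [-1.13, 4.27], [0.13, 2.63], [-2.58, 2.58]. Speed limits (rad/s): [2.79, 2.79, 3.14, 3.14, 3.14, 3.14].

## Interface

Orientations are given as a unit quaternion [w, x, y, z].
In Python, from rig import arm gives the robot as it stands.
- The arm moves only by the tool send_rows, never from a script. Its argument "increments" is a list of rows, each a list of 3 entries, a list of its own where there are three numbers: the shift along the tool's x, y, z each as a share of 30 mm, from -1 to 1, then the turn, a rotation vector about the tool's x, y, z each as a share of 6 degrees, from -1 to 1, then the closure, from 0 (fully open) to 1 (shut). A call has 1 to 5 rows; each row shifts and turns the commanded pose from where the row before left it, along the tool's axes as they then stand; what a row does not reach is not made up. A row lasts 1/10 s, in which the tool goes at most 50 mm and 8.59 degrees, less where a joint would pass 70% of its speed; a pose out of reach is approached as far as the arm can. A call with a number of a shift or a turn outside -1 to 1 is refused whole. A call with a gripper value outside its range is refused whole. The fingers move at their own pace and stop on an object; the grip force is fixed at half the most. Time passes only in rows, so rows that do not move let the fingers close. It gives the time, the measured TCP pose, the force, the opening and the grip force at its end, in the units of the state.
- arm.sense(): the state, without advancing time (a new reading comes with each control period).
- arm.camera(name): name is "scene" or "top" or "wrist"; returns the picture (480x640x3 uint8, blue, green, red); there is no depth.
- arm.get_calibration(name): a dict with "vfov" (degrees; the focal length in pixels is half the picture's height over the tangent of half this angle, whatever the lens; pixels are square), "cx", "cy" (the principal point, pixels), "extrinsics" (4x4, takes a point from camera to world coordinates). Camera axes: x right, y up, looking along -z (the intrinsics and any distortion apply to the point x, -y, -z); pixel columns grow to the right and rows downward; lengths in m; the calibration is good to about 2 mm. A picture is of the moment at which its call begins: read the wrist's pose just before it. get_calibration takes no time and is no camera call; for the wrist camera it gives the pose at the moment of the call.
- arm.job_done(): hands the job in; it is judged then, once.
The state is a dict: "time_s": time; "q": joint angles; "qvel": joint speeds; "joint_torque": joint torques, N m; "eef_pos": TCP position; "orientation": TCP orientation; "contact_force": force on the tool from outside, world axes, zero at the start; "ft_torque": the same for the moment, N m; "opening": finger opening in m; "gripper_force": force on a finger pad.
Only numpy, scipy, OpenCV 4.12 (cv2) and the standard library are available. Lean on these libraries where they do the work, as an engineer would, in place of code of your own. Each camera call takes 0.05 s, during which the arm holds its last target. There are 200 camera calls.

## Working session

There is one attempt and no reset: what is moved stays moved. The work goes in short steps, Python scripts to look and compute and a tool call to move; the robot and the scene stay as the last step left them, time stands still between calls to the robot, and variables do not carry over. Pictures are saved under pics/ and viewed, at most 14 in all, crops included, and the job is handed in when it is done.

Besides the shell and the picture viewer there is one more tool, called after "Emit:" as a command line: name --argument value ..., lists and objects as JSON in quotes. send_rows: Moves the arm, as the interface text tells. Shift numbers are shares of 30 mm and turn numbers shares of 6 degrees, none past 1 either way. Its arguments: {"type":"object","properties":{"increments":{"type":"array","items":{"type":"array"}}},"required":["increments"]}

```bash
ls; mkdir -p pics
python3 - <<'E'
from rig import arm
import cv2,numpy as np
np.set_printoptions(precision=4,suppress=True)
s=arm.sense();print(s)
for n in("scene","top","wrist"):
    c=arm.get_calibration(n);print(n,c)
    cv2.imwrite(f"pics/{n}0.png",arm.camera(n))
E
```

```text
pics
{'time_s': 0.0, 'q': array([ 1.0878,  0.2178,  1.6149,  0.    ,  1.3113, -0.1122]), 'qvel': array([ 0.0003,  0.0001,  0.    , -0.0002, -0.0016, -0.0004]), 'joint_torque': array([ -0.0001, -39.6837, -30.3854,  -0.0003,   0.0097,  -0.    ]), 'eef_pos': array([0.2263, 0.5822, 0.4034]), 'orientation': array([-0.0004,  0.1843,  0.9829, -0.0012]), 'contact_force': array([-0.4157, -0.4309,  1.1332]), 'ft_torque': array([-0.0358, -0.0056, -0.0133]), 'gripper_force': 0.0, 'opening': 0.08562729005201729}
scene {'vfov': 55.423103429048716, 'cx': 320.66373915075627, 'cy': 235.3851335494093, 'extrinsics': array([[ 0.9986,  0.025 , -0.0456,  0.4965],
       [-0.0518,  0.5612, -0.8261, -0.7909],
       [ 0.0049,  0.8273,  0.5617,  0.6504],
       [ 0.    ,  0.    ,  0.    ,  1.    ]])}
top {'vfov': 49.525380068392195, 'cx': 328.0878798499756, 'cy': 233.82439605721254, 'extrinsics': array([[ 0.4008,  0.892 , -0.2089,  0.2793],
       [-0.9162,  0.3889, -0.097 , -0.0964],
       [-0.0053,  0.2303,  0.9731,  1.2   ],
       [ 0.    ,  0.    ,  0.    ,  1.    ]])}
wrist {'vfov': 64.92768196938137, 'cx': 322.21265684556977, 'cy': 234.28325669392316, 'extrinsics': array([[ 0.3619, -0.8913, -0.273 ,  0.1566],
       [ 0.9322,  0.3452,  0.1087,  0.6094],
       [-0.0026, -0.2938,  0.9559,  0.3729],
       [ 0.    ,  0.    ,  0.    ,  1.    ]])}
```

View pics/scene0.png

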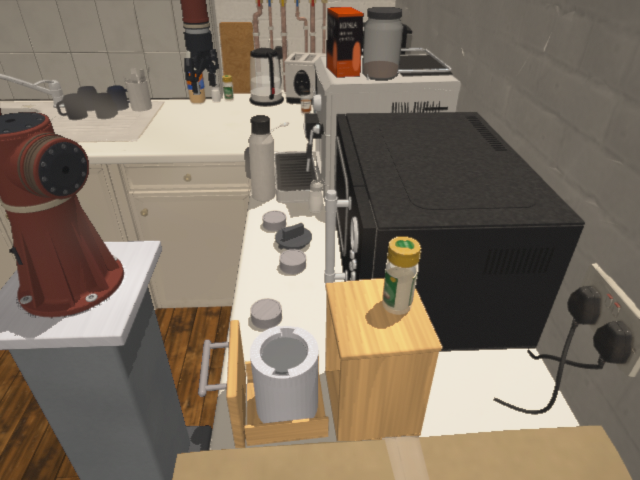

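View pics/top0.png

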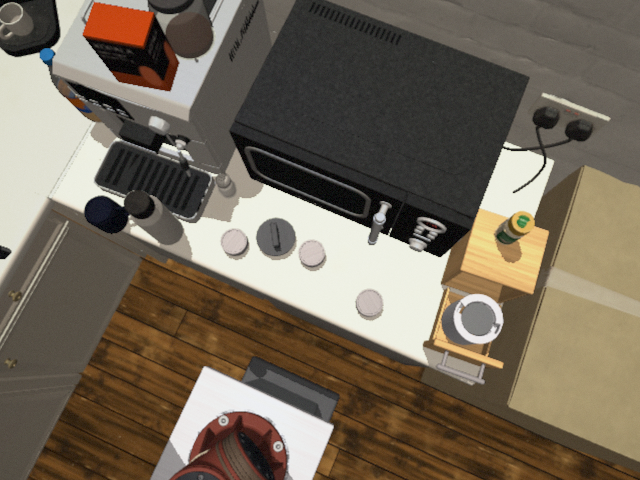

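The scene view shows three tins with tops at about (274,218), (292,258) and (266,309), the cap at (292,237), and the open tube at (285,352). In the top view the tins are at (234,241), (312,253) and (370,303), the cap at (276,237), and the tube at (478,319). I'll triangulate these.

```bash
cat > h.py <<'E'
from rig import arm
import cv2,numpy as np
from scipy.spatial.transform import Rotation as R
np.set_printoptions(precision=4,suppress=True)
def K(c): 
    f=240/np.tan(np.radians(c["vfov"])/2); return f
def ray(c,p):
    f=K(c);E=np.asarray(c["extrinsics"]);d=E[:3,:3]@np.array([(p[0]-c["cx"])/f,-(p[1]-c["cy"])/f,-1.]);return E[:3,3],d/np.linalg.norm(d)
def proj(c,P):
    E=np.asarray(c["extrinsics"]);q=E[:3,:3].T@(np.asarray(P)-E[:3,3]);f=K(c);return np.array([c["cx"]-f*q[0]/q[2],c["cy"]+f*q[1]/q[2]])
def tri(rs):
    A=0;b=0
    for o,d in rs:
        M=np.eye(3)-np.outer(d,d);A=A+M;b=b+M@o
    X=np.linalg.solve(A,b);return X,max(np.linalg.norm((np.eye(3)-np.outer(d,d))@(X-o)) for o,d in rs)
def plane(c,p,z):
    o,d=ray(c,p);return o+d*(z-o[2])/d[2]
E
python3 - <<'E'
from h import *
s,t=[arm.get_calibration(n) for n in("scene","top")]
for n,a,b in [("tinA",(274,218),(234,241)),("tinB",(292,258),(312,253)),("tinC",(266,309),(370,303)),("caphandle",(292,233),(275,236)),("tube",(285,352),(478,319)),("flask",(261,122),(146,198)),("barL",(205,347),(485,379)),("shaker",(317,184),(223,180))]:
    X,e=tri([ray(s,a),ray(t,b)]);print(n,X,e)
E
python3 - <<'E'
import cv2,numpy as np
a=cv2.imread('pics/scene0.png')[190:440,180:360];b=cv2.imread('pics/top0.png')[200:400,200:520]
cv2.imwrite('pics/c0.png',np.hstack([cv2.resize(a,None,fx=2.4,fy=2.4,interpolation=2)[:600],]));cv2.imwrite('pics/c1.png',cv2.resize(b,None,fx=2.5,fy=2.5,interpolation=2))
E
```

```text
tinA [0.4301 0.2139 0.0247] 0.0011587289295646448
tinB [0.4763 0.0365 0.0276] 0.0014400637716399018
tinC [ 0.4246 -0.1291  0.0292] 0.0024070974857610446
caphandle [0.4771 0.1301 0.033 ] 0.0007809549683361107
tube [ 0.4686 -0.3376  0.1393] 0.002412844537661275
flask [0.4076 0.3534 0.231 ] 0.003663838634557593
barL [ 0.3634 -0.3734  0.1937] 0.006003136084429926
shaker [0.5421 0.2838 0.0832] 0.0033391169885128333
```

View pics/c1.png

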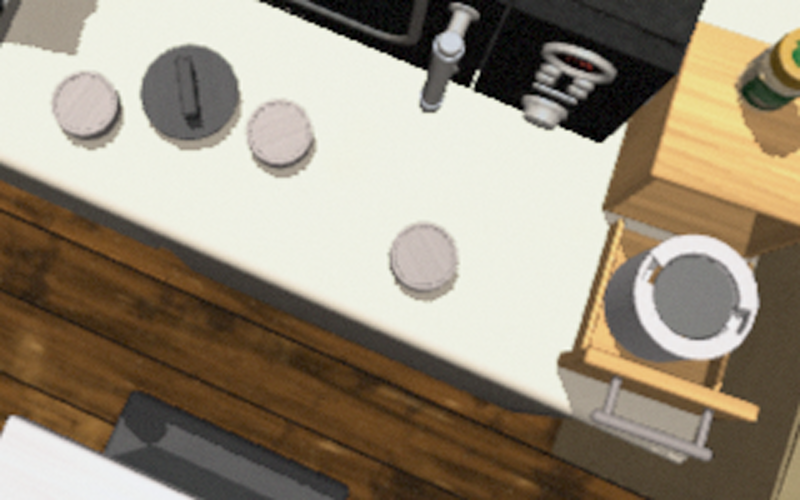

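The enlarged top view puts the tins at crop (86,105), (280,133) and (424,258). The cap centre is near (190,92), with its bar running from (185,60) to (195,122). The tube rim is centred near (697,297), with notches at (650,270) and (740,318). The drawer bar runs from (600,415) to (705,455).

Run:
```python
from h import *
t=arm.get_calibration("top")
f=lambda p,z:plane(t,(p[0]/2.5+200,p[1]/2.5+200),z)
for n,p,z in [("A",(86,105),.026),("B",(280,133),.026),("C",(424,258),.026),("tube",(697,297),.141)]: print(n,f(p,z))
for n,a,b,z in [("capbar",(184,60),(196,125),.048),("notch",(650,270),(740,318),.141),("bar",(600,415),(705,455),.122)]:
    a,b=f(a,z),f(b,z);print(n,a,b,(a+b)/2,np.degrees(np.arctan2(*(b-a)[[1,0]])))
```

```text
A [0.427  0.2114 0.026 ]
B [0.4746 0.0362 0.026 ]
C [ 0.4219 -0.1291  0.026 ]
tube [ 0.4669 -0.339   0.141 ]
capbar [0.498  0.1419 0.048 ] [0.4474 0.1063 0.048 ] [0.4727 0.1241 0.048 ] -144.89754818093812
notch [ 0.4721 -0.2969  0.141 ] [ 0.465  -0.3762  0.141 ] [ 0.4685 -0.3365  0.141 ] -95.11107398441001
bar [ 0.3508 -0.3039  0.122 ] [ 0.3554 -0.3915  0.122 ] [ 0.3531 -0.3477  0.122 ] -87.00457964555738
```

Emit:
send_rows --increments '[[[0,0,0],[0,0,1],0],[[0,0,0],[0,0,1],0],[[0,0,0],[0,0,1],0],[[0,0,0],[0,0,1],0],[[0,0,0],[0,0,1],0]]'

```text
time_s: 0.65
eef_pos: [0.2264, 0.5824, 0.4041]
orientation: [-0.0, 0.434, 0.901, -0.001]
contact_force: [-0.3, 0.2, -0.4]
opening: 0.0858
gripper_force: 0.0
```

Emit:
send_rows --increments '[[[0,0,0],[0,0,1],0],[[0,0,0],[0,0,1],0],[[0,0,0],[0,0,1],0],[[0,0,0],[0,0,1],0],[[0,0,0],[0,0,1],0]]'

```text
time_s: 1.15
eef_pos: [0.2264, 0.5824, 0.4041]
orientation: [0.0, 0.653, 0.758, -0.0]
contact_force: [0.5, 0.1, -0.0]
opening: 0.0852
gripper_force: 0.0
```

Emit:
send_rows --increments '[[[0,0,0],[0,0,1],0],[[0,0,0],[0,0,0.4],0],[[0,0,0],[0,0,0],0]]'

```text
time_s: 1.45
eef_pos: [0.2264, 0.5824, 0.4041]
orientation: [0.0, 0.705, 0.709, -0.0]
contact_force: [0.9, -1.1, 0.2]
opening: 0.0856
gripper_force: 0.0
```

Emit:
send_rows --increments '[[[0,0,-1],[0,0,0],0],[[0,0,-1],[0,0,0],0],[[0,0,-1],[0,0,0],0],[[-0.95,0.5,0],[0,0,0],0],[[-0.95,0.5,0],[0,0,0],0]]'

```text
time_s: 1.95
eef_pos: [0.2568, 0.5257, 0.4964]
orientation: [-0.0, 0.704, 0.71, 0.002]
contact_force: [1.2, -0.2, -0.5]
opening: 0.0856
gripper_force: 0.0
```

Emit:
send_rows --increments '[[[-0.95,0.5,0],[0,0,0],0],[[-0.95,0.5,0],[0,0,0],0],[[-0.95,0.5,0],[0,0,0],0],[[-0.95,0.5,0],[0,0,0],0],[[-0.95,0.5,0],[0,0,0],0]]'

```text
time_s: 2.45
eef_pos: [0.333, 0.3824, 0.4945]
orientation: [0.0, 0.704, 0.71, -0.0]
contact_force: [-0.4, 1.1, -0.1]
opening: 0.0852
gripper_force: 0.0
```

Emit:
send_rows --increments '[[[-0.95,0.5,0],[0,0,0],0],[[-0.95,0.5,0],[0,0,0],0],[[-0.95,0.5,0],[0,0,0],0],[[-0.95,0.5,0],[0,0,0],0],[[-0.95,0.5,0],[0,0,0],0]]'

```text
time_s: 2.95
eef_pos: [0.4089, 0.2404, 0.4946]
orientation: [0.0, 0.704, 0.71, 0.0]
contact_force: [0.3, -0.4, 0.2]
opening: 0.0853
gripper_force: 0.0
```

Emit:
send_rows --increments '[[[0,0,1],[0,0,0],0],[[0,0,1],[0,0,0],0],[[0,0,1],[0,0,0],0],[[0,0,1],[0,0,0],0],[[0,0,0],[0,0,0],0]]'

```text
time_s: 3.45
eef_pos: [0.4065, 0.2407, 0.3697]
orientation: [-0.002, 0.705, 0.71, -0.005]
contact_force: [-1.2, -1.3, 0.9]
opening: 0.0852
gripper_force: 0.0
```

Run:
```python
from h import *
c=arm.get_calibration("wrist");im=arm.camera("wrist");cv2.imwrite("pics/w1.png",im)
s=arm.sense();print(s["eef_pos"],s["orientation"]);print(c["extrinsics"])
for p in [(.427,.211,.026),(.4727,.124,.048),(.4746,.036,.026),tuple(s["eef_pos"]-[0,0,.17])]:print(proj(c,p))
```

```text
[0.4076 0.2412 0.3725] [-0.0012  0.7047  0.7095 -0.0027]
[[ 0.9999 -0.0098  0.0068  0.4058]
 [ 0.0074  0.9546  0.2979  0.3156]
 [-0.0095 -0.2978  0.9546  0.3388]
 [ 0.      0.      0.      1.    ]]
[348.9364 242.1404]
[399.1924 343.679 ]
[391.11   406.7626]
[328.3385 309.6041]
```

View pics/w1.png

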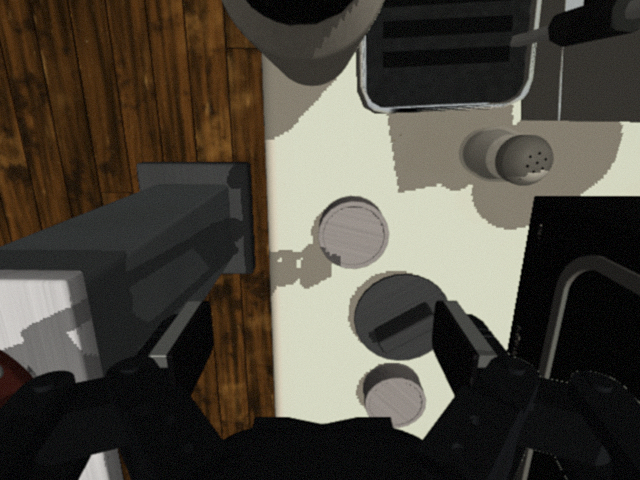

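The wrist view shows tin A's top centred at (354,235), the cap disc at (401,317) with its bar from about (373,338) to (432,310), and tin B's top at (394,400).

Run:
```python
from h import *
E=np.array([[0.9999,-0.0098,0.0068,0.4058],[0.0074,0.9546,0.2979,0.3156],[-0.0095,-0.2978,0.9546,0.3388],[0,0,0,1]])
c=arm.get_calibration("wrist");c["extrinsics"]=E
t=arm.get_calibration("top");s=arm.get_calibration("scene")
for n,p,q,r,z in [("A",(354,235),(86,105),(274,218),.026),("B",(394,400),(280,133),(292,258),.026),("disc",(401,317),(190,92),(293,238),.021)]:
    q=(q[0]/2.5+200,q[1]/2.5+200);print(n,plane(c,p,z),plane(t,q,z),tri([ray(c,p),ray(t,q)]),tri([ray(c,p),ray(t,q),ray(s,r)]))
a=plane(c,(373,338),.048);b=plane(c,(432,310),.048);print("bar",a,b,(a+b)/2,np.degrees(np.arctan2(*(b-a)[[1,0]])))
```

```text
A [0.4312 0.2176 0.026 ] [0.427  0.2114 0.026 ] (array([0.4302, 0.2143, 0.0148]), np.float64(0.0018409152910674313)) (array([0.43  , 0.2149, 0.0225]), np.float64(0.003549837857731033))
B [0.4769 0.0444 0.026 ] [0.4746 0.0362 0.026 ] (array([0.4774, 0.0373, 0.0176]), np.float64(0.0013817421826288877)) (array([0.4769, 0.0394, 0.0231]), np.float64(0.0033232927886687152))
disc [0.4786 0.1353 0.021 ] [0.4775 0.1294 0.021 ] (array([0.4796, 0.1309, 0.0133]), np.float64(0.0007806932418053193)) (array([0.4793, 0.1317, 0.0163]), np.float64(0.0016571844424754043))
bar [0.4492 0.1295 0.048 ] [0.4985 0.1577 0.048 ] [0.4739 0.1436 0.048 ] 29.79434419820254
```

Emit:
send_rows --increments '[[[-0.9,0.75,0],[0,0,0],0],[[0,0,1],[0,0,0],0],[[0,0,1],[0,0,0],0],[[0,0,1],[0,0,0],0],[[0,0,0],[0,0,0],0]]'

```text
time_s: 4.0
eef_pos: [0.4302, 0.2144, 0.2827]
orientation: [-0.001, 0.705, 0.709, -0.003]
contact_force: [-0.2, 0.0, 0.2]
opening: 0.0852
gripper_force: 0.0
```

Emit:
send_rows --increments '[[[0,0,0.5],[0,0,0],0],[[0,0,0],[0,0,0],0],[[0,0,0],[0,0,0],0]]'

```text
time_s: 4.3
eef_pos: [0.4322, 0.2152, 0.2719]
orientation: [0.001, 0.705, 0.709, 0.001]
contact_force: [-0.7, 0.0, -0.1]
opening: 0.0857
gripper_force: 0.0
```

Run:
```python
from h import *
c=arm.get_calibration("wrist");im=arm.camera("wrist");cv2.imwrite("pics/w2.png",im)
s=arm.sense();print(s["eef_pos"],s["orientation"]);print(repr(c["extrinsics"]))
for p in [(.430,.2145,.026),(.4785,.131,.048)]:print(proj(c,p))
e=s["eef_pos"]
for z in(.155,.173):print(proj(c,e-[0,0,z]))
```

```text
[0.4323 0.2153 0.272 ] [0.0008 0.7048 0.7094 0.0016]
array([[ 1.    , -0.0059, -0.0052,  0.432 ],
       [ 0.0071,  0.956 ,  0.2932,  0.2903],
       [ 0.0032, -0.2932,  0.956 ,  0.2414],
       [ 0.    ,  0.    ,  0.    ,  1.    ]])
[316.9253 249.6086]
[395.0939 390.2527]
[320.5892 328.6622]
[320.6275 305.7919]
```

View pics/w2.png

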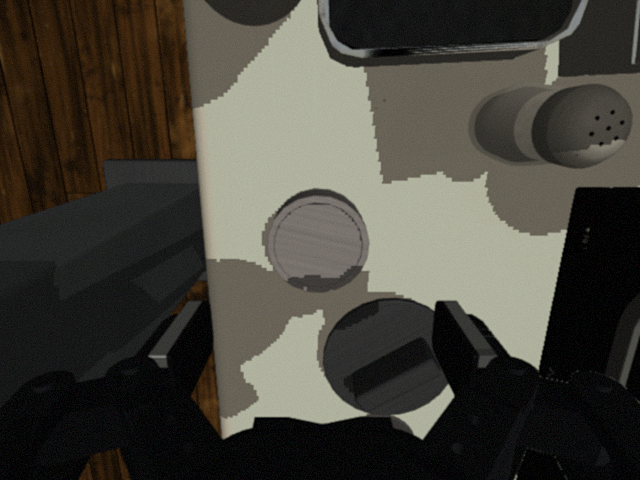

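Tin A's top is centred at (317,243), a few mm further in +y than predicted. If I use wrist-camera positions for both picking and placing, that bias cancels. Going down to grip it.

Emit:
send_rows --increments '[[[0.1,-0.07,1],[0,0,0],0],[[0,0,1],[0,0,0],0],[[0,0,0.95],[0,0,0],0],[[0,0,0],[0,0,0],0],[[0,0,0],[0,0,0],0]]'

```text
time_s: 4.85
eef_pos: [0.4297, 0.218, 0.1822]
orientation: [0.0, 0.705, 0.709, 0.0]
contact_force: [0.4, 0.5, 0.8]
opening: 0.0851
gripper_force: 0.0
```

Emit:
send_rows --increments '[[[0,0,0],[0,0,0],1],[[0,0,0],[0,0,0],1],[[0,0,0],[0,0,0],1],[[0,0,0],[0,0,0],1],[[0,0,0],[0,0,0],1]]'

```text
time_s: 5.35
eef_pos: [0.4307, 0.2184, 0.1841]
orientation: [0.001, 0.705, 0.709, 0.002]
contact_force: [-1.9, -0.3, 6.8]
opening: 0.06
gripper_force: 63.7
```

Emit:
send_rows --increments '[[[0,0,-1],[0,0,0],1],[[0,0,-1],[0,0,0],1],[[0,0,-1],[0,0,0],1],[[0,0,-1],[0,0,0],1],[[0,0,-1],[0,0,0],1]]'

```text
time_s: 5.85
eef_pos: [0.4287, 0.2177, 0.3332]
orientation: [0.0, 0.705, 0.709, 0.0]
contact_force: [-0.4, -0.6, -2.3]
opening: 0.0589
gripper_force: 66.5
```

Emit:
send_rows --increments '[[[-0.9,0,-1],[0,0,0],1],[[-1,0,0],[0,0,0],1],[[-1,0,0],[0,0,0],1],[[-1,0,0],[0,0,0],1],[[-1,0,0],[0,0,0],1]]'

```text
time_s: 6.35
eef_pos: [0.4295, 0.0697, 0.3621]
orientation: [0.001, 0.705, 0.709, 0.001]
contact_force: [0.5, -0.2, -2.7]
opening: 0.0593
gripper_force: 66.8
```

Emit:
send_rows --increments '[[[-1,0,0],[0,0,0],1],[[-1,0,0],[0,0,0],1],[[-1,0,0],[0,0,0],1],[[-1,0,0],[0,0,0],1],[[-1,0,0],[0,0,0],1]]'

```text
time_s: 6.85
eef_pos: [0.4304, -0.0803, 0.3619]
orientation: [0.001, 0.705, 0.709, 0.0]
contact_force: [0.7, -0.1, -2.0]
opening: 0.0591
gripper_force: 66.8
```

Emit:
send_rows --increments '[[[-1,0,0],[0,0,0],1],[[-1,0,0],[0,0,0],1],[[-1,0,0],[0,0,0],1],[[-1,0,0],[0,0,0],1],[[-1,0.3,0],[0,0,0],1]]'

```text
time_s: 7.35
eef_pos: [0.4399, -0.2301, 0.3617]
orientation: [0.0, 0.705, 0.709, -0.0]
contact_force: [-0.2, 1.0, -2.3]
opening: 0.0594
gripper_force: 66.7
```

Emit:
send_rows --increments '[[[-1,0.5,0],[0,0,0],1],[[-1,0.5,0],[0,0,0],1],[[-1,0,0],[0,0,0],1],[[-1,0,0],[0,0,0],1],[[0,0,0],[0,0,0],1]]'

```text
time_s: 7.85
eef_pos: [0.4713, -0.3522, 0.3622]
orientation: [0.002, 0.706, 0.708, -0.001]
contact_force: [-0.2, 0.1, -3.2]
opening: 0.0594
gripper_force: 66.6
```

Emit:
send_rows --increments '[[[0,0,0],[0,0,0],1],[[0,0,0],[0,0,0],1]]'

```text
time_s: 8.05
eef_pos: [0.4714, -0.3481, 0.3612]
orientation: [-0.0, 0.705, 0.709, 0.0]
contact_force: [-1.0, 1.2, -2.5]
opening: 0.0591
gripper_force: 66.6
```

Run:
```python
from h import *
import pickle
c=arm.get_calibration("wrist");im=arm.camera("wrist");cv2.imwrite("pics/w3.png",im);pickle.dump(c,open("w3.pkl","wb"))
s=arm.sense();print(s["eef_pos"],s["orientation"],s["contact_force"])
print(proj(c,(.4686,-.338,.141)))
```

```text
[ 0.4715 -0.3479  0.3612] [-0.0003  0.7046  0.7096  0.0002] [ 0.0835 -0.1546 -2.7436]
[316.7494 246.4012]
```

View pics/w3.png

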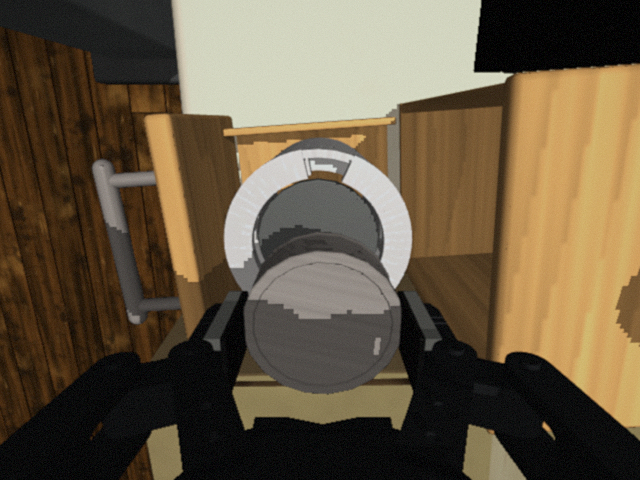

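The rim's outer edge runs from x 224 to 413 at row ~238, with its top at row ~150. The far notch is near (326,166), and the held tin's top is centred at about (323,320). The drawer bar runs from (104,165) to (135,315). I'll fit circles in the planes of the rim and the tin top.

```bash
cat >> h.py <<'E'
def fitc(P,w=None):
    from scipy.optimize import least_squares
    P=np.asarray(P)[:,:2];c0=P.mean(0)
    r=least_squares(lambda v:np.hypot(*(P-v[:2]).T)-v[2],[*c0,.04],loss="soft_l1",f_scale=.001)
    return r.x,np.sqrt(np.mean(r.fun**2))
def radial(im,c,ctr,z,rexp,angs,win=.007,sgn=0):
    """edge points on a circle about ctr in plane z: strongest gradient along each radius"""
    g=cv2.GaussianBlur(cv2.cvtColor(im,cv2.COLOR_BGR2GRAY),(3,3),0).astype(np.float32);out=[]
    rr=np.arange(rexp-win,rexp+win,.0003)
    for a in np.radians(angs):
        pts=[np.array([ctr[0]+r*np.cos(a),ctr[1]+r*np.sin(a),z]) for r in rr]
        px=np.array([proj(c,p) for p in pts],np.float32)
        v=cv2.remap(g,px[:,0].reshape(1,-1),px[:,1].reshape(1,-1),cv2.INTER_LINEAR)[0]
        d=np.gradient(np.convolve(v,np.ones(3)/3,"same"))[3:-3]
        d=np.abs(d) if sgn==0 else sgn*d
        out.append(pts[3+int(d.argmax())])
    return np.array(out)
E
python3 - <<'E'
from h import *
import pickle
c=pickle.load(open("w3.pkl","rb"));im=cv2.imread("pics/w3.png")
ctr=plane(c,(318.5,242),.141);print("eye",ctr)
for k in range(3):
    P=radial(im,c,ctr,.141,.05,[*range(-15,70,4),*range(110,196,4)],sgn=-1);v,e=fitc(P);ctr=v[:2]
print("rim",v,e)
zt=.3612-.158
P=radial(im,c,plane(c,(323,320),zt),zt,.031,[*range(0,180,4)],sgn=0);print("tin",fitc(P),"eye",plane(c,(323,320),zt))
n=plane(c,(326,162),.141);print("notch ang",n,np.degrees(np.arctan2(n[1]-v[1],n[0]-v[0])))
a=plane(c,(104,165),.122);b=plane(c,(135,315),.122);print("bar",a,b,np.degrees(np.arctan2(*(a-b)[[1,0]])))
E
```

```text
eye [ 0.4695 -0.3355  0.141 ]
rim [ 0.469  -0.3366  0.0497] 0.0005988235776129214
tin (array([ 0.4719, -0.3488,  0.0306]), np.float64(0.0012621290877126191)) eye [ 0.4719 -0.3462  0.2032]
notch ang [ 0.4731 -0.2937  0.141 ] 84.58861605373184
bar [ 0.3517 -0.2982  0.122 ] [ 0.356  -0.3902  0.122 ] 92.64064181457591
```

Emit:
send_rows --increments '[[[0.4,-0.1,0],[0,0,0],1],[[0,0,0.5],[0,0,0],1],[[0,0,0.5],[0,0,0],1],[[0,0,0.3],[0,0,0],1],[[0,0,0],[0,0,0],1]]'

```text
time_s: 8.6
eef_pos: [0.4676, -0.336, 0.3189]
orientation: [-0.003, 0.705, 0.709, -0.0]
contact_force: [-0.8, 0.6, -2.9]
opening: 0.0598
gripper_force: 66.7
```

Emit:
send_rows --increments '[[[0,0,0.1],[0,0,0],1],[[0,0,0],[0,0,0],1]]'

```text
time_s: 8.8
eef_pos: [0.4686, -0.3372, 0.3191]
orientation: [-0.0, 0.705, 0.709, -0.0]
contact_force: [1.3, 0.5, -2.1]
opening: 0.0592
gripper_force: 66.7
```

Emit:
send_rows --increments '[[[0.02,0,0.1],[0,0,0],1],[[0,0,0],[0,0,0],1]]'

```text
time_s: 9.0
eef_pos: [0.4689, -0.3368, 0.3169]
orientation: [0.001, 0.705, 0.709, 0.0]
contact_force: [-0.6, 0.2, -2.3]
opening: 0.0595
gripper_force: 66.9
```

Emit:
send_rows --increments '[[[0.02,0,0.1],[0,0,0],1],[[0,0,0],[0,0,0],1]]'

```text
time_s: 9.2
eef_pos: [0.4689, -0.3365, 0.3145]
orientation: [0.002, 0.705, 0.709, -0.0]
contact_force: [-0.9, -1.9, 2.0]
opening: 0.0595
gripper_force: 67.2
```

Emit:
send_rows --increments '[[[0,0,0],[0,0,0],0.1],[[0,0,0],[0,0,0],0.1],[[0,0,0],[0,0,0],0.1],[[0,0,-0.7],[0,0,0],0.1],[[0,0,-0.7],[0,0,0],0.1]]'

```text
time_s: 9.7
eef_pos: [0.4681, -0.3352, 0.3541]
orientation: [-0.002, 0.705, 0.709, 0.0]
contact_force: [-0.4, -1.2, 0.2]
opening: 0.0769
gripper_force: 0.0
```

Emit:
send_rows --increments '[[[0,0,-0.7],[0,0,0],1],[[0,0,0],[0,0,0],1],[[0,0,0],[0,0,0],1],[[0,0,0],[0,0,0],1],[[0,0,0],[0,0,0],1]]'

```text
time_s: 10.2
eef_pos: [0.4681, -0.3353, 0.3743]
orientation: [-0.002, 0.705, 0.709, -0.0]
contact_force: [0.1, -0.8, -0.3]
opening: 0.0037
gripper_force: 0.0
```

Run:
```python
from h import *
im=arm.camera("wrist");c=arm.get_calibration("wrist");s=arm.sense();print(s["eef_pos"],s["contact_force"],s["opening"])
t=arm.camera("top");cv2.imwrite("pics/p4.png",np.hstack([im[60:460,120:520],cv2.resize(t[250:400,400:550],(400,400),interpolation=2)]))
```

```text
[ 0.4682 -0.3354  0.3745] [-0.3989 -0.621   0.0008] -0.00026474945176996426
```

View pics/p4.png

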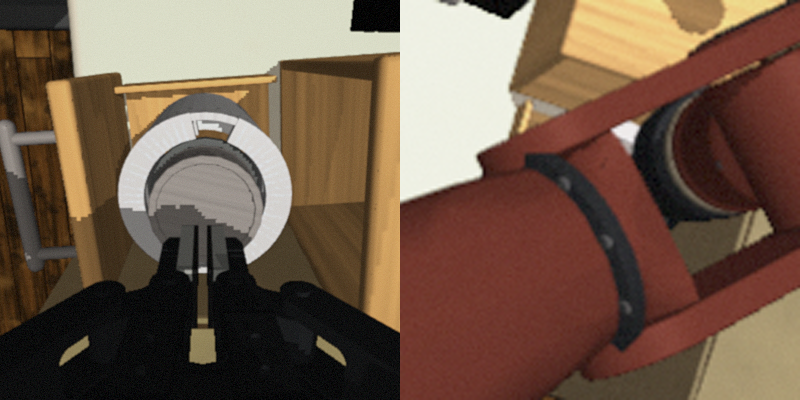

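The tin sits flat and centred in the mouth (left crop, centre about (210,200)). I'll press it with the fingers shut.

Emit:
send_rows --increments '[[[0,0,0.9],[0,0,0],1],[[0,0,0.3],[0,0,0],1],[[0,0,0.2],[0,0,0],1],[[0,0,0],[0,0,0],1]]'

```text
time_s: 10.7
eef_pos: [0.4682, -0.3355, 0.3329]
orientation: [-0.001, 0.705, 0.709, -0.0]
contact_force: [-0.1, 1.2, 0.4]
opening: 0.0
gripper_force: 0.0
```

Emit:
send_rows --increments '[[[0,0,0.2],[0,0,0],1],[[0,0,0.2],[0,0,0],1],[[0,0,0.2],[0,0,0],1],[[0,0,0],[0,0,0],1]]'

```text
time_s: 11.1
eef_pos: [0.4689, -0.3361, 0.3166]
orientation: [0.001, 0.705, 0.709, 0.0]
contact_force: [1.2, -0.8, 1.3]
opening: -0.0003
gripper_force: 0.7
```

Emit:
send_rows --increments '[[[0,0,0.15],[0,0,0],1],[[0,0,0.15],[0,0,0],1],[[0,0,0],[0,0,0],1]]'

```text
time_s: 11.4
eef_pos: [0.4689, -0.3361, 0.3078]
orientation: [0.001, 0.705, 0.709, 0.0]
contact_force: [1.5, -1.4, 2.1]
opening: -0.0003
gripper_force: 1.1
```

Emit:
send_rows --increments '[[[0,0,0],[0,0,0],1],[[0,0,0],[0,0,0],1]]'

```text
time_s: 11.6
eef_pos: [0.4689, -0.3361, 0.3077]
orientation: [0.001, 0.705, 0.709, 0.0]
contact_force: [2.1, -1.9, 2.9]
opening: 0.0001
gripper_force: 1.3
```

Run:
```python
from h import *
import pickle
im=arm.camera("wrist");c=arm.get_calibration("wrist");s=arm.sense();print(s["eef_pos"],s["contact_force"],s["opening"])
e=s["eef_pos"]
print(proj(c,e-[0,0,.173]),proj(c,[.469,-.3366,.141]))
t=arm.camera("scene");cv2.imwrite("pics/p5.png",np.hstack([im[60:460,120:520],cv2.resize(t[310:430,225:345],(400,400),interpolation=2)]))
```

```text
[ 0.4689 -0.3361  0.3077] [ 1.7428 -2.0823  2.2735] 5.0635171440725276e-05
[321.045  304.9081] [321.309 313.362]
```

View pics/p5.png

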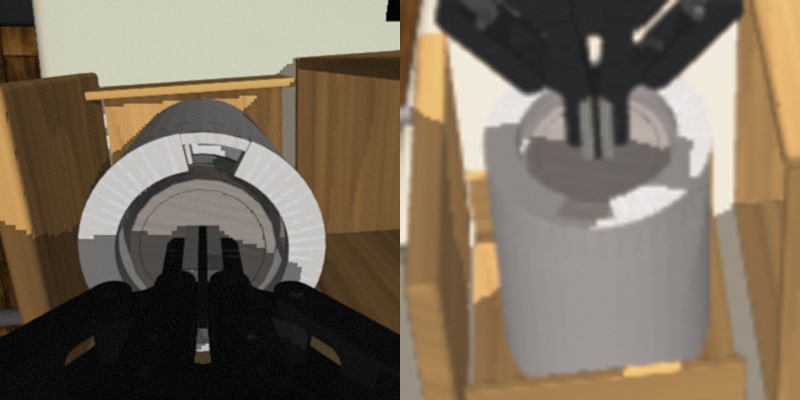

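The tin is now several mm below the rim and level. Next is tin B.

Emit:
send_rows --increments '[[[0,0,-1],[0,0,0],1],[[0,0,-1],[0,0,0],1],[[1,0,0],[0,0,0],1],[[1,0,0],[0,0,0],1],[[1,0,0],[0,0,0],1]]'

```text
time_s: 12.2
eef_pos: [0.4672, -0.2445, 0.3663]
orientation: [-0.002, 0.705, 0.709, -0.0]
contact_force: [1.1, 0.1, 0.4]
opening: 0.0003
gripper_force: 0.0
```

Emit:
send_rows --increments '[[[1,0,0],[0,0,0],1],[[1,0,0],[0,0,0],1],[[1,0,0],[0,0,0],1],[[1,0,0],[0,0,0],1],[[1,0,0],[0,0,0],1]]'

```text
time_s: 12.7
eef_pos: [0.466, -0.0942, 0.3659]
orientation: [-0.002, 0.705, 0.709, -0.001]
contact_force: [-0.5, 1.2, 0.1]
opening: -0.0004
gripper_force: 0.0
```

Emit:
send_rows --increments '[[[1,0,0],[0,0,0],1],[[1,0,0],[0,0,0],1],[[1,0,0],[0,0,0],1],[[1,0,0],[0,0,0],0],[[0.67,0.27,0],[0,0,0],0]]'

```text
time_s: 13.2
eef_pos: [0.4726, 0.0462, 0.3657]
orientation: [-0.002, 0.704, 0.71, -0.001]
contact_force: [0.0, -0.8, 0.7]
opening: 0.0284
gripper_force: 0.0
```

Emit:
send_rows --increments '[[[0,0,1],[0,0,0],0],[[0,0,1],[0,0,0],0],[[0,0,1],[0,0,0],0],[[0,0,0],[0,0,0],0],[[0,0,0],[0,0,0],0]]'

```text
time_s: 13.7
eef_pos: [0.4735, 0.0444, 0.2764]
orientation: [-0.001, 0.705, 0.709, -0.001]
contact_force: [-0.2, 0.4, 1.1]
opening: 0.0855
gripper_force: 0.0
```

```bash
cat >> h.py <<'E'
def findtin(name,g,z=.026):
    """wrist picture, circle fit of a tin top near guess g"""
    c=arm.get_calibration("wrist");im=arm.camera("wrist");cv2.imwrite(f"pics/{name}.png",im)
    s=arm.sense();print("tcp",s["eef_pos"],s["contact_force"],"guess px",proj(c,(*g,z)))
    for w in(.012,.007,.004):
        v,e=fitc(radial(im,c,g,z,.031,range(0,360,5),win=w));g=v[:2];print(v,e)
    return im,c
E
python3 - <<'E'
from h import *
im,c=findtin("w6",(.4769,.0444))
E
```

```text
tcp [0.4744 0.0443 0.2778] [ 0.2339 -0.8513 -0.2978] guess px [328.8413 245.9051]
[0.4773 0.043  0.032 ] 0.004419772924602094
[0.4771 0.0428 0.0321] 0.001469351184048422
[0.4771 0.0425 0.0323] 0.0012368405825555415
```

View pics/w6.png

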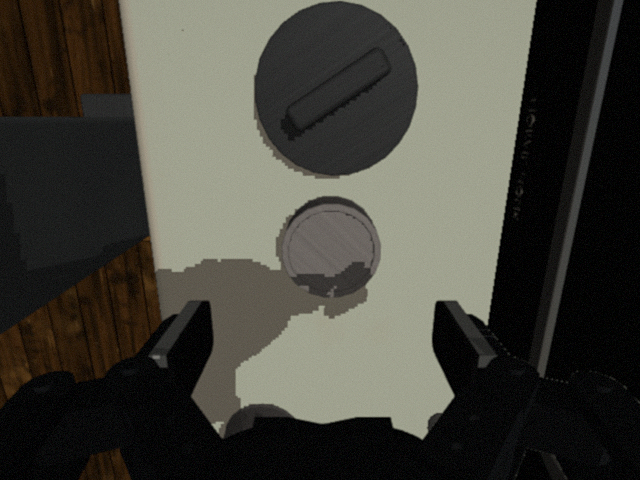

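Tin B's top is centred at (331,250), which puts it at (0.477, 0.0425). The cap is untouched, its disc centred at (336,88). Gripping tin B.

Emit:
send_rows --increments '[[[-0.06,0.09,1],[0,0,0],0],[[0,0,1],[0,0,0],0],[[0,0,1],[0,0,0],0],[[0,0,0.12],[0,0,0],0],[[0,0,0],[0,0,0],0]]'

```text
time_s: 14.25
eef_pos: [0.4775, 0.0425, 0.1844]
orientation: [0.0, 0.705, 0.709, 0.0]
contact_force: [-0.7, -0.2, -0.1]
opening: 0.0852
gripper_force: 0.0
```

Emit:
send_rows --increments '[[[0,0,0],[0,0,0],1],[[0,0,0],[0,0,0],1],[[0,0,0],[0,0,0],1],[[0,0,0],[0,0,0],1],[[0,0,0],[0,0,0],1]]'

```text
time_s: 14.75
eef_pos: [0.4786, 0.0425, 0.1866]
orientation: [0.002, 0.705, 0.709, 0.001]
contact_force: [-1.7, -0.3, 7.7]
opening: 0.0589
gripper_force: 62.9
```

Emit:
send_rows --increments '[[[0,0,-1],[0,0,0],1],[[0,0,-1],[0,0,0],1],[[0,0,-1],[0,0,0],1],[[0,0,-1],[0,0,0],1],[[0,0,-1],[0,0,0],1]]'

```text
time_s: 15.25
eef_pos: [0.4766, 0.0427, 0.3357]
orientation: [0.001, 0.705, 0.709, 0.0]
contact_force: [0.1, 0.1, -1.7]
opening: 0.0588
gripper_force: 66.4
```

Emit:
send_rows --increments '[[[0,-1,-1],[0,0,0],1],[[-1,0,0],[0,0,0],1],[[-1,0,0],[0,0,0],1],[[-1,0,0],[0,0,0],1],[[-1,0,0],[0,0,0],1]]'

```text
time_s: 15.75
eef_pos: [0.4472, -0.0785, 0.3647]
orientation: [0.001, 0.705, 0.709, 0.0]
contact_force: [0.3, 0.1, -2.7]
opening: 0.059
gripper_force: 66.7
```

Emit:
send_rows --increments '[[[-1,0,0],[0,0,0],1],[[-1,0,0],[0,0,0],1],[[-1,0,0],[0,0,0],1],[[-1,0,0],[0,0,0],1],[[-1,0,0],[0,0,0],1]]'

```text
time_s: 16.25
eef_pos: [0.4483, -0.2286, 0.3645]
orientation: [0.001, 0.705, 0.709, 0.0]
contact_force: [0.7, -0.0, -2.4]
opening: 0.0592
gripper_force: 66.7
```

Emit:
send_rows --increments '[[[-1,0,0],[0,0,0],1],[[-1,0.4,0],[0,0,0],1],[[-1,0.32,0],[0,0,0],1],[[-0.63,0,0],[0,0,0],1],[[0,0,0],[0,0,0],1]]'

```text
time_s: 16.75
eef_pos: [0.4706, -0.3384, 0.3643]
orientation: [0.001, 0.706, 0.709, -0.0]
contact_force: [-0.2, 0.8, -2.8]
opening: 0.059
gripper_force: 66.6
```

Emit:
send_rows --increments '[[[0,0,0],[0,0,0],1],[[0,0,0],[0,0,0],1]]'

```text
time_s: 16.95
eef_pos: [0.4706, -0.3352, 0.3634]
orientation: [-0.001, 0.705, 0.71, 0.0]
contact_force: [-0.3, -0.5, -2.7]
opening: 0.0593
gripper_force: 66.6
```

```bash
cat >> h.py <<'E'
def align(name,zt_off=.158):
    c=arm.get_calibration("wrist");im=arm.camera("wrist");cv2.imwrite(f"pics/{name}.png",im)
    s=arm.sense();e=s["eef_pos"];print("tcp",e,s["contact_force"])
    ctr=np.array([.469,-.3366])
    for k in range(3):
        P=radial(im,c,ctr,.141,.05,[*range(0,70,4),*range(110,181,4)],sgn=-1);v,q=fitc(P);ctr=v[:2]
    print("rim",v,q)
    g=e[:2]
    for k in range(2):
        t,q=fitc(radial(im,c,g,e[2]-zt_off,.031,range(20,160,4)));g=t[:2]
    print("tin",t,q,"shift",v[:2]-t[:2])
E
python3 - <<'E'
from h import *
align("w7")
E
```

```text
tcp [ 0.4707 -0.3352  0.3635] [-0.4675  0.3663 -1.7283]
rim [ 0.4691 -0.3364  0.0497] 0.00012213056863247883
tin [ 0.4712 -0.3358  0.0306] 0.0014413129732256196 shift [-0.0021 -0.0006]
```

Emit:
send_rows --increments '[[[0,-0.06,0.4],[0,0,0],1],[[0,0,0.5],[0,0,0],1],[[0,0,0.4],[0,0,0],1],[[0,0,0],[0,0,0],1],[[0,0,0],[0,0,0],1]]'

```text
time_s: 17.5
eef_pos: [0.4689, -0.3361, 0.3235]
orientation: [-0.001, 0.705, 0.709, -0.0]
contact_force: [-0.2, -0.9, -2.3]
opening: 0.0593
gripper_force: 66.6
```

Emit:
send_rows --increments '[[[0,0,0.1],[0,0,0],1],[[0,0,0],[0,0,0],1]]'

```text
time_s: 17.7
eef_pos: [0.4692, -0.3364, 0.3216]
orientation: [-0.0, 0.705, 0.709, 0.0]
contact_force: [-0.1, 0.3, -2.1]
opening: 0.0586
gripper_force: 66.6
```

Emit:
send_rows --increments '[[[0,0,0.07],[0,0,0],1],[[0,0,0],[0,0,0],1]]'

```text
time_s: 17.9
eef_pos: [0.4693, -0.3366, 0.32]
orientation: [0.001, 0.705, 0.709, 0.0]
contact_force: [0.1, -0.4, -1.9]
opening: 0.0593
gripper_force: 66.7
```

Emit:
send_rows --increments '[[[0,0,0.07],[0,0,0],1],[[0,0,0],[0,0,0],1]]'

```text
time_s: 18.1
eef_pos: [0.4694, -0.3366, 0.3184]
orientation: [0.001, 0.705, 0.709, 0.0]
contact_force: [-1.1, 1.0, 3.1]
opening: 0.0593
gripper_force: 67.1
```

Emit:
send_rows --increments '[[[0,0,0.07],[0,0,0],1],[[0,0,0],[0,0,0],1]]'

```text
time_s: 18.3
eef_pos: [0.4694, -0.3366, 0.3158]
orientation: [0.001, 0.705, 0.709, 0.0]
contact_force: [-1.0, -0.2, 3.2]
opening: 0.0591
gripper_force: 67.1
```

Contact came at TCP z ≈ 0.319, so tin A's top is about 8 mm below the rim. Releasing and pressing tin B.

Emit:
send_rows --increments '[[[0,0,0],[0,0,0],0.1],[[0,0,0],[0,0,0],0.1],[[0,0,0],[0,0,0],0.1],[[0,0,-0.7],[0,0,0],0.1],[[0,0,-0.7],[0,0,0],0.1]]'

```text
time_s: 18.8
eef_pos: [0.4685, -0.336, 0.3557]
orientation: [-0.002, 0.705, 0.709, -0.0]
contact_force: [-0.2, -0.6, -0.1]
opening: 0.0769
gripper_force: 0.0
```

Emit:
send_rows --increments '[[[0,0,-0.6],[0,0,0],1],[[0,0,0],[0,0,0],1],[[0,0,0],[0,0,0],1],[[0,0,0],[0,0,0],1],[[0,0,0],[0,0,0],1]]'

```text
time_s: 19.3
eef_pos: [0.4687, -0.336, 0.3735]
orientation: [-0.001, 0.705, 0.709, -0.0]
contact_force: [0.8, -0.2, -0.5]
opening: 0.0033
gripper_force: 0.0
```

Run:
```python
from h import *
im=arm.camera("wrist");c=arm.get_calibration("wrist");s=arm.sense();print(s["eef_pos"],s["contact_force"],s["opening"])
cv2.imwrite("pics/w8.png",im)
z=.133+.026;g=plane(c,proj(c,(.469,-.3366,z)),z)[:2]
for w in(.008,.005):
    v,e=fitc(radial(im,c,g,z,.031,range(10,171,4),win=w));g=v[:2];print(v,e)
```

```text
[ 0.4688 -0.3361  0.3737] [-0.1395 -0.3404 -0.3455] 0.0002201626761834922
[ 0.4689 -0.3311  0.0322] 0.0031442846662062007
[ 0.469  -0.331   0.0323] 0.0008708625802735334
```

View pics/w8.png

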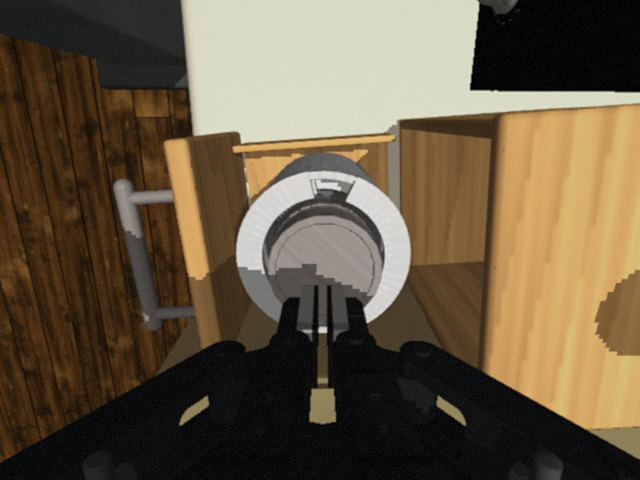

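Tin B stands level in the mouth, its top at about (326,268) inside the bore. Pressing it.

Emit:
send_rows --increments '[[[0,0,0.9],[0,0,0],1],[[0,0,0.3],[0,0,0],1],[[0,0,0.2],[0,0,0],1],[[0,0,0.2],[0,0,0],1],[[0,0,0.2],[0,0,0],1]]'

```text
time_s: 19.85
eef_pos: [0.4693, -0.3363, 0.3221]
orientation: [-0.0, 0.705, 0.709, 0.0]
contact_force: [-2.1, 2.9, 5.4]
opening: 0.0001
gripper_force: 2.6
```

Emit:
send_rows --increments '[[[0,0,0.2],[0,0,0],1],[[0,0,0.15],[0,0,0],1],[[0,0,0],[0,0,0],1],[[0,0,0],[0,0,0],1]]'

```text
time_s: 20.25
eef_pos: [0.4694, -0.3366, 0.3111]
orientation: [0.001, 0.705, 0.709, -0.0]
contact_force: [-0.1, -0.2, 0.8]
opening: -0.0001
gripper_force: 0.0
```

Emit:
send_rows --increments '[[[0,0,0.1],[0,0,0],1],[[0,0,0],[0,0,0],1],[[0,0,-1],[0,0,0],1],[[0,0,-1],[0,0,0],1],[[1,-0.5,0],[0,0,0],1]]'

```text
time_s: 20.75
eef_pos: [0.4563, -0.3098, 0.3736]
orientation: [0.007, 0.706, 0.709, 0.0]
contact_force: [0.8, 0.3, 1.2]
opening: 0.0002
gripper_force: 0.0
```

Emit:
send_rows --increments '[[[1,-0.5,0],[0,0,0],1],[[1,-0.5,0],[0,0,0],1],[[1,0,0],[0,0,0],0],[[1,0,0],[0,0,0],0],[[1,0,0],[0,0,0],0]]'

```text
time_s: 21.25
eef_pos: [0.4227, -0.1556, 0.3676]
orientation: [0.0, 0.705, 0.709, 0.0]
contact_force: [1.0, -0.6, -0.2]
opening: 0.0433
gripper_force: 0.0
```

Emit:
send_rows --increments '[[[1,0,1],[0,0,0],0],[[0,0,1],[0,0,0],0],[[0,0,1],[0,0,0],0],[[0,0,0],[0,0,0],0],[[0,0,0],[0,0,0],0]]'

```text
time_s: 21.75
eef_pos: [0.4228, -0.1267, 0.2777]
orientation: [-0.001, 0.705, 0.709, -0.0]
contact_force: [-0.3, -0.6, 0.9]
opening: 0.0856
gripper_force: 0.0
```

Run:
```python
from h import *
im,c=findtin("w9",(.424,-.126))
```

```text
tcp [ 0.4234 -0.1271  0.2788] [ 0.3501 -0.0034  1.3098] guess px [324.2215 244.2423]
[ 0.4245 -0.1229  0.0316] 0.003705620960791539
[ 0.4247 -0.1239  0.0322] 0.0008862854036729861
[ 0.4247 -0.1239  0.0322] 0.0007369854504030348
```

View pics/w9.png

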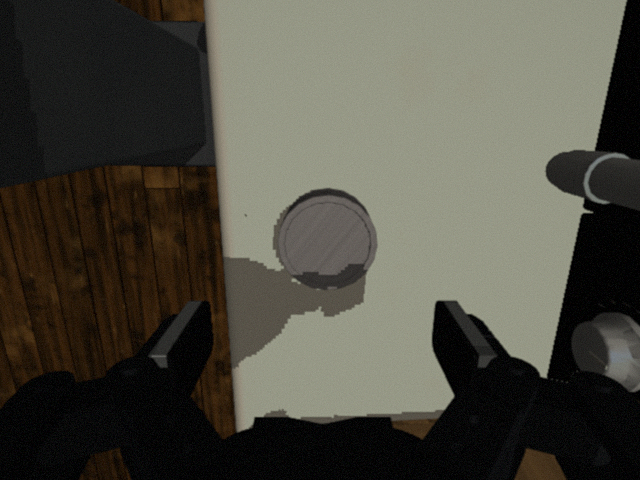

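Tin C's top is centred at (327,242), which puts it at (0.4253, -0.1243). Gripping it.

Emit:
send_rows --increments '[[[0.09,0.07,1],[0,0,0],0],[[0,0,1],[0,0,0],0],[[0,0,1],[0,0,0],0],[[0,0,0.14],[0,0,0],0],[[0,0,0],[0,0,0],0]]'

```text
time_s: 22.3
eef_pos: [0.4255, -0.1244, 0.1844]
orientation: [0.0, 0.705, 0.709, 0.0]
contact_force: [0.4, 0.0, -0.3]
opening: 0.0853
gripper_force: 0.0
```

Emit:
send_rows --increments '[[[0,0,0],[0,0,0],1],[[0,0,0],[0,0,0],1],[[0,0,0],[0,0,0],1],[[0,0,0],[0,0,0],1],[[0,0,0],[0,0,0],1]]'

```text
time_s: 22.8
eef_pos: [0.4263, -0.1247, 0.1864]
orientation: [0.002, 0.705, 0.709, 0.001]
contact_force: [-3.3, -0.0, 7.8]
opening: 0.059
gripper_force: 62.7
```

Emit:
send_rows --increments '[[[0,0,-1],[0,0,0],1],[[0,0,-1],[0,0,0],1],[[0,0,-1],[0,0,0],1],[[0,0,-1],[0,0,0],1],[[0,0,-1],[0,0,0],1]]'

```text
time_s: 23.3
eef_pos: [0.4246, -0.1238, 0.3357]
orientation: [0.001, 0.705, 0.709, 0.0]
contact_force: [-0.2, 0.3, -2.6]
opening: 0.0588
gripper_force: 66.4
```

Emit:
send_rows --increments '[[[-1,0,-1],[0,0,0],1],[[-1,0,0],[0,0,0],1],[[-1,0.4,0],[0,0,0],1],[[-1,0.5,0],[0,0,0],1],[[-1,0.5,0],[0,0,0],1]]'

```text
time_s: 23.8
eef_pos: [0.4679, -0.2747, 0.3647]
orientation: [0.001, 0.705, 0.709, 0.0]
contact_force: [0.1, 0.3, -2.5]
opening: 0.0594
gripper_force: 66.7
```

Emit:
send_rows --increments '[[[-1,0,0],[0,0,0],1],[[-1,0,0],[0,0,0],1],[[0,0,0],[0,0,0],1],[[0,0,0],[0,0,0],1],[[0,0,0],[0,0,0],1]]'

```text
time_s: 24.3
eef_pos: [0.468, -0.3329, 0.3637]
orientation: [-0.0, 0.705, 0.709, 0.0]
contact_force: [0.7, -0.5, -2.5]
opening: 0.0588
gripper_force: 66.7
```

Run:
```python
from h import *
align("w10")
```

```text
tcp [ 0.4681 -0.3326  0.3637] [ 0.077   0.0775 -2.8797]
rim [ 0.4693 -0.3365  0.0496] 0.000120119697267688
tin [ 0.4689 -0.3322  0.0305] 0.0019325301143266996 shift [ 0.0004 -0.0042]
```

Emit:
send_rows --increments '[[[-0.13,0.02,0.4],[0,0,0],1],[[0,0,0.5],[0,0,0],1],[[0,0,0.5],[0,0,0],1],[[0,0,0],[0,0,0],1],[[0,0,0],[0,0,0],1]]'

```text
time_s: 24.85
eef_pos: [0.4685, -0.3371, 0.3202]
orientation: [-0.002, 0.705, 0.709, -0.0]
contact_force: [-0.4, 0.8, -2.7]
opening: 0.0588
gripper_force: 66.7
```

Emit:
send_rows --increments '[[[0,0,0.07],[0,0,0],1],[[0,0,0],[0,0,0],1]]'

```text
time_s: 25.05
eef_pos: [0.4689, -0.3376, 0.3195]
orientation: [-0.0, 0.705, 0.709, -0.0]
contact_force: [-0.3, -0.5, -2.2]
opening: 0.0588
gripper_force: 66.7
```

Emit:
send_rows --increments '[[[0,0,0.07],[0,0,0],1],[[0,0,0],[0,0,0],1]]'

```text
time_s: 25.25
eef_pos: [0.4688, -0.3376, 0.3174]
orientation: [-0.0, 0.705, 0.709, -0.0]
contact_force: [-0.1, 0.7, -1.8]
opening: 0.0591
gripper_force: 66.7
```

Emit:
send_rows --increments '[[[0.02,0,0.07],[0,0,0],1],[[0,0,0],[0,0,0],1]]'

```text
time_s: 25.45
eef_pos: [0.469, -0.3373, 0.3163]
orientation: [0.001, 0.705, 0.709, -0.0]
contact_force: [-1.8, 1.0, 2.5]
opening: 0.0591
gripper_force: 67.3
```

Emit:
send_rows --increments '[[[0,0,0.05],[0,0,0],1],[[0,0,0],[0,0,0],1]]'

```text
time_s: 25.65
eef_pos: [0.4691, -0.3373, 0.3146]
orientation: [0.001, 0.705, 0.709, -0.0]
contact_force: [-1.6, 0.3, 3.3]
opening: 0.0591
gripper_force: 67.3
```

Emit:
send_rows --increments '[[[0,0,0],[0,0,0],0.1],[[0,0,0],[0,0,0],0.1],[[0,0,0],[0,0,0],0.1],[[0,0,-0.7],[0,0,0],0.1],[[0,0,-0.7],[0,0,0],0.1]]'

```text
time_s: 26.15
eef_pos: [0.4684, -0.3365, 0.3544]
orientation: [-0.002, 0.705, 0.709, 0.0]
contact_force: [-0.6, -0.7, 0.4]
opening: 0.077
gripper_force: 0.0
```

Emit:
send_rows --increments '[[[0,0,-0.6],[0,0,0],1],[[0,0,0],[0,0,0],1],[[0,0,0],[0,0,0],1],[[0,0,0],[0,0,0],1],[[0,0,0],[0,0,0],1]]'

```text
time_s: 26.65
eef_pos: [0.4685, -0.3366, 0.372]
orientation: [-0.001, 0.705, 0.709, -0.0]
contact_force: [-0.6, -0.4, -0.1]
opening: 0.0034
gripper_force: 0.0
```

Emit:
send_rows --increments '[[[0,0,0.9],[0,0,0],1],[[0,0,0.3],[0,0,0],1],[[0,0,0.2],[0,0,0],1],[[0,0,0.2],[0,0,0],1],[[0,0,0.2],[0,0,0],1]]'

```text
time_s: 27.15
eef_pos: [0.469, -0.3369, 0.3205]
orientation: [-0.0, 0.705, 0.709, 0.0]
contact_force: [-2.4, 3.1, 4.7]
opening: -0.0001
gripper_force: 2.5
```

Emit:
send_rows --increments '[[[0,0,0.2],[0,0,0],1],[[0,0,0.1],[0,0,0],1],[[0,0,0],[0,0,0],1],[[0,0,0],[0,0,0],1]]'

```text
time_s: 27.55
eef_pos: [0.4691, -0.3372, 0.3109]
orientation: [0.001, 0.705, 0.709, -0.0]
contact_force: [0.3, -0.0, -0.1]
opening: 0.0003
gripper_force: 0.2
```

All three tins are in and pressed down. Next the cap: lift clear, cross over to it, and turn the tool about 60° clockwise.

Emit:
send_rows --increments '[[[0,0,-1],[0,0,0],1],[[0,0,-1],[0,0,0],1],[[0,0,-0.5],[0,0,0],1],[[1,0,0],[0,0,0],1],[[1,0,0],[0,0,0],1]]'

```text
time_s: 28.05
eef_pos: [0.4686, -0.2772, 0.3866]
orientation: [0.001, 0.706, 0.709, 0.0]
contact_force: [1.3, 0.9, -0.0]
opening: -0.0
gripper_force: 0.0
```

Emit:
send_rows --increments '[[[1,0,0],[0,0,0],1],[[1,0,0],[0,0,0],1],[[1,0,0],[0,0,0],1],[[1,0,0],[0,0,0],1],[[1,0,0],[0,0,0],1]]'

```text
time_s: 28.55
eef_pos: [0.4674, -0.1259, 0.3855]
orientation: [0.0, 0.705, 0.709, 0.0]
contact_force: [0.3, 0.4, -0.8]
opening: -0.0002
gripper_force: 0.0
```

Emit:
send_rows --increments '[[[1,0,0],[0,0,0],1],[[1,0,0],[0,0,0],1],[[1,0,0],[0,0,0],1],[[1,0,0],[0,0,0],1],[[1,0,0],[0,0,0],1]]'

```text
time_s: 29.05
eef_pos: [0.4665, 0.0241, 0.3855]
orientation: [0.0, 0.705, 0.709, 0.0]
contact_force: [0.4, -0.1, 0.1]
opening: 0.0001
gripper_force: 0.0
```

Emit:
send_rows --increments '[[[1,0.2,0],[0,0,0],0.5],[[1,0,0],[0,0,0],0.5],[[1,0,0],[0,0,0],0.5],[[0.6,0,0],[0,0,0],0.5],[[0,0,0],[0,0,1],0.5]]'

```text
time_s: 29.55
eef_pos: [0.4718, 0.133, 0.3854]
orientation: [-0.0, 0.741, 0.672, 0.0]
contact_force: [0.6, -0.8, 0.3]
opening: 0.0427
gripper_force: 0.0
```

Emit:
send_rows --increments '[[[0,0,0],[0,0,1],0.5],[[0,0,0],[0,0,1],0.5],[[0,0,0],[0,0,1],0.5],[[0,0,0],[0,0,1],0.5],[[0,0,0],[0,0,1],0.5]]'

```text
time_s: 30.05
eef_pos: [0.472, 0.131, 0.3854]
orientation: [0.0, 0.891, 0.455, 0.0]
contact_force: [-0.4, 0.9, 0.3]
opening: 0.0424
gripper_force: 0.0
```

Emit:
send_rows --increments '[[[0,0,0.8],[0,0,1],0.5],[[0,0,0.8],[0,0,1],0.5],[[0,0,0.8],[0,0,1],0.5],[[0,0,0],[0,0,0.5],0.5],[[0,0,0],[0,0,0],0.5]]'

```text
time_s: 30.55
eef_pos: [0.4715, 0.1309, 0.3123]
orientation: [-0.0, 0.958, 0.287, -0.001]
contact_force: [-0.5, -1.2, 0.5]
opening: 0.0428
gripper_force: 0.0
```

Run:
```python
from h import *
import pickle
im=arm.camera("wrist");c=arm.get_calibration("wrist");s=arm.sense();print(s["eef_pos"],s["orientation"],s["opening"])
pickle.dump(c,open("w11.pkl","wb"))
cv2.imwrite("pics/w11.png",im);print(proj(c,(.479,.1335,.021)))
sc=arm.get_calibration("scene");print("jar base",plane(sc,(398,303),.201),"jar top",plane(sc,(404,246),.31),"carcass front top",plane(sc,(327,282),.201),plane(sc,(334,352),.201))
```

```text
[0.472  0.131  0.3134] [ 0.      0.9578  0.2875 -0.0001] 0.042853655692480196
[324.3878 217.418 ]
jar base [ 0.6353 -0.308   0.201 ] jar top [ 0.6298 -0.3193  0.31  ] carcass front top [ 0.5361 -0.2566  0.201 ] [ 0.5363 -0.3946  0.201 ]
```

View pics/w11.png

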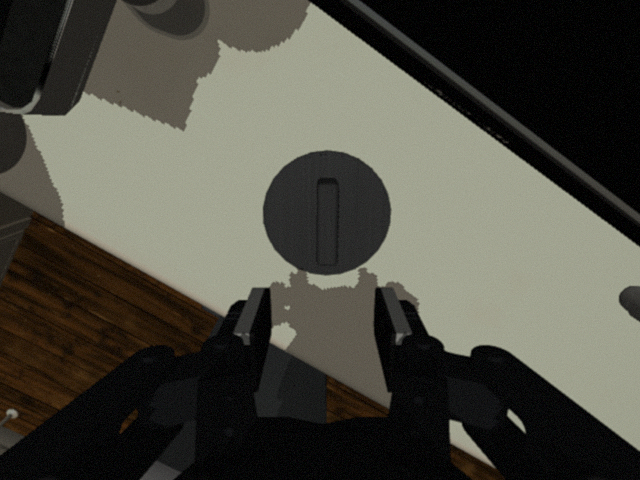

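The cap disc is centred at (327,212) with its bar upright in the picture, running (327,178)–(327,265), so the tool is already square to the bar.

Run:
```python
from h import *
import pickle
c=pickle.load(open("w11.pkl","rb"));im=cv2.imread("pics/w11.png")
g=plane(c,(327,212),.021)[:2];print("eye",g)
for w in(.006,.004):
    v,e=fitc(radial(im,c,g,.021,.046,[a for a in range(0,360,5)],win=w));g=v[:2];print(v,e)
a=plane(c,(327.5,178),.048);b=plane(c,(327,265),.048);th=np.degrees(np.arctan2(*(a-b)[[1,0]]));print("bar",a,b,(a+b)/2,th)
s=arm.sense();Rm=R.from_quat(np.roll(s["orientation"],-1)).as_matrix();print("toolx ang",np.degrees(np.arctan2(Rm[1,0],Rm[0,0])))
d=np.array([*g,.198])-s["eef_pos"];print("shift units",Rm.T@d/.03)
```

```text
eye [0.4833 0.1341]
[0.481  0.1331 0.0456] 0.00015887213314204262
[0.481  0.1331 0.0457] 0.0001696645970642651
bar [0.5069 0.1499 0.048 ] [0.4584 0.1179 0.048 ] [0.4826 0.1339 0.048 ] 33.35221751867624
toolx ang 33.415044080379495
shift units [0.2895 0.1067 3.8454]
```

Emit:
send_rows --increments '[[[0.25,0.1,1],[0,0,0],0.5],[[0,0,1],[0,0,0],0.5],[[0,0,1],[0,0,0],0.5],[[0,0,0.75],[0,0,0],0.5],[[0,0,0],[0,0,0],0.5]]'

```text
time_s: 31.1
eef_pos: [0.4783, 0.1324, 0.1987]
orientation: [-0.0, 0.958, 0.287, -0.003]
contact_force: [-1.1, -0.3, 0.0]
opening: 0.0424
gripper_force: 0.0
```

Emit:
send_rows --increments '[[[0,0,0],[0,0,0],1],[[0,0,0],[0,0,0],1],[[0,0,0],[0,0,0],1],[[0,0,0],[0,0,0],1],[[0,0,0],[0,0,0],1]]'

```text
time_s: 31.6
eef_pos: [0.4813, 0.1328, 0.2034]
orientation: [0.0, 0.958, 0.287, 0.002]
contact_force: [0.3, 0.1, 5.2]
opening: 0.0121
gripper_force: 61.8
```

Emit:
send_rows --increments '[[[0,0,-1],[0,0,0],1],[[0,0,-1],[0,0,0],1],[[0,0,-1],[0,0,0],1],[[0,0,-1],[0,0,0],1],[[0,0,-1],[0,0,0],1]]'

```text
time_s: 32.1
eef_pos: [0.4792, 0.1326, 0.3522]
orientation: [-0.0, 0.958, 0.287, -0.0]
contact_force: [-0.2, -0.2, -1.3]
opening: 0.0126
gripper_force: 60.8
```

Emit:
send_rows --increments '[[[0,0,-1],[0,0,-1],1],[[0,0,-0.3],[0,0,-1],1],[[0,0,0],[0,0,-1],1],[[0,0,0],[0,0,-1],1],[[0,0,0],[0,0,-1],1]]'

```text
time_s: 32.6
eef_pos: [0.4793, 0.1326, 0.3902]
orientation: [-0.0, 0.85, 0.527, -0.0]
contact_force: [-0.3, -1.0, -1.0]
opening: 0.0126
gripper_force: 60.8
```

Emit:
send_rows --increments '[[[0,0,0],[0,0,-1],1],[[0,0,0],[0,0,-1],1],[[0,0,0],[0,0,-1],1],[[0,0,0],[0,0,-0.4],1],[[0,0,0],[0,0,0],1]]'

```text
time_s: 33.1
eef_pos: [0.4794, 0.1326, 0.3899]
orientation: [-0.0, 0.745, 0.668, -0.0]
contact_force: [0.8, 0.1, -1.3]
opening: 0.0126
gripper_force: 60.8
```

Run:
```python
from h import *
import pickle
s=arm.sense();print(s["eef_pos"],s["orientation"],s["opening"],s["gripper_force"])
c=pickle.load(open("w3.pkl","rb"));im=cv2.imread("pics/w3.png");g=cv2.cvtColor(im,cv2.COLOR_BGR2GRAY).astype(np.float32)
for r in(.037,.039,.041,.043):
    A=np.arange(60,112,.25);px=np.array([proj(c,(.469+r*np.cos(a),-.3366+r*np.sin(a),.141)) for a in np.radians(A)],np.float32)
    v=cv2.remap(g,px[:,0].reshape(1,-1),px[:,1].reshape(1,-1),1)[0]
    d=np.gradient(np.convolve(v,np.ones(5)/5,"same"))[8:-8]
    i,j=d.argmin(),d.argmax();print(r,A[8+i],A[8+j],v[::16].astype(int))
# bar edges for drawer yaw: panel front line
```

```text
[0.4794 0.1326 0.3899] [-0.0003  0.7446  0.6675 -0.0004] 0.012622578825376226 60.79566836357117
0.037 70.0 95.5 [208 209 211  83  79  86  85  89  85 157 207 206 208]
0.039 69.5 96.0 [209 214 212 113 104 169 165 155 156 162 205 208 208]
0.041 69.25 76.75 [210 210 211 121 123 201 218 217 213 158 200 208 208]
0.043 69.25 92.25 [211 212 213 122 122 122 120 120 151 140 197 209 207]
```

Emit:
send_rows --increments '[[[-1,0,0],[0,0,0],1],[[-1,0,0],[0,0,0],1],[[-1,0,0],[0,0,0],1],[[-1,0,0],[0,0,0],1],[[-1,0,0],[0,0,0],1]]'

```text
time_s: 33.6
eef_pos: [0.463, -0.0174, 0.3902]
orientation: [-0.0, 0.745, 0.667, -0.0]
contact_force: [0.2, -0.6, -1.2]
opening: 0.0125
gripper_force: 60.8
```

Emit:
send_rows --increments '[[[-1,0,0],[0,0,0],1],[[-1,0,0],[0,0,0],1],[[-1,0,0],[0,0,0],1],[[-1,0,0],[0,0,0],1],[[-1,0,0],[0,0,0],1]]'

```text
time_s: 34.1
eef_pos: [0.4467, -0.1666, 0.3902]
orientation: [-0.0, 0.745, 0.667, 0.0]
contact_force: [0.1, 0.1, -1.8]
opening: 0.0122
gripper_force: 60.8
```

Emit:
send_rows --increments '[[[-1,0.3,0],[0,0,0],1],[[-1,0.3,0],[0,0,0],1],[[-1,0.4,0],[0,0,0],1],[[-1,0.36,0],[0,0,0],1],[[-1,0,0],[0,0,0],1]]'

```text
time_s: 34.6
eef_pos: [0.472, -0.3204, 0.3901]
orientation: [0.0, 0.745, 0.667, 0.0]
contact_force: [-0.5, -0.6, -1.1]
opening: 0.0125
gripper_force: 60.8
```

Emit:
send_rows --increments '[[[-0.58,0,0.5],[0,0,0],1],[[0,0,0],[0,0,0],1],[[0,0,0],[0,0,0],1],[[0,0,0],[0,0,0],1]]'

```text
time_s: 35.0
eef_pos: [0.4697, -0.3356, 0.3755]
orientation: [-0.0, 0.745, 0.668, 0.0]
contact_force: [0.8, -0.1, -1.9]
opening: 0.0126
gripper_force: 60.8
```

Run:
```python
from h import *
import pickle
im=arm.camera("wrist");c=arm.get_calibration("wrist");s=arm.sense();e=s["eef_pos"];print(e,s["orientation"],s["contact_force"],s["opening"])
pickle.dump(c,open("w12.pkl","wb"));cv2.imwrite("pics/w12.png",im)
zd=e[2]-.2015+.021
g=e[:2]
for w in(.008,.004):
    v,q=fitc(radial(im,c,g,zd,.046,range(20,165,4),win=w));g=v[:2];print("disc",v,q)
Rm=R.from_quat(np.roll(s["orientation"],-1)).as_matrix();print("toolx",np.degrees(np.arctan2(Rm[1,0],Rm[0,0])))
print("units",Rm.T@np.array([.4692-g[0],-.3365-g[1],0])/.03)
```

```text
[ 0.4698 -0.3355  0.3758] [0.0002 0.7443 0.6678 0.0002] [-0.0186  0.7151 -1.3481] 0.01283590237816558
disc [ 0.4685 -0.3376  0.0473] 0.002061954607088335
disc [ 0.4689 -0.3385  0.0476] 0.0009239557363600065
toolx 83.79341458613202
units [0.0665 0.0035 0.    ]
```

View pics/w12.png

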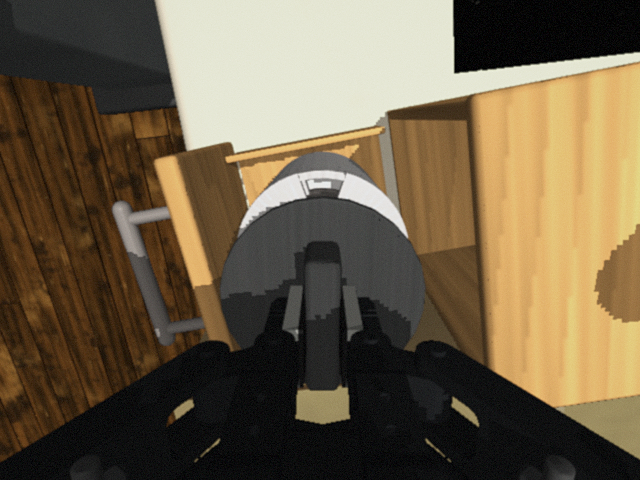

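The held cap's disc spans x 221 to 425 with its bar upright at x 322. The far notch shows at (322,185), in line with the bar. One refinement of the offset using a fixed disc radius.

Run:
```python
from h import *
import pickle
from scipy.optimize import least_squares
c=pickle.load(open("w12.pkl","rb"));im=cv2.imread("pics/w12.png")
zc=.3758
for off in(.1985,.2010,.2035):
    z=zc-off+.021;g=np.array([.4692,-.3372])
    for k in range(3):
        P=radial(im,c,g,z,.046,[*range(25,76,3),*range(92,156,3)],win=.004,sgn=1)[:,:2]
        r=least_squares(lambda v:np.hypot(*(P-v).T)-.046,g,loss="soft_l1",f_scale=.0005);g=r.x
    print(off,g,np.std(r.fun),proj(c,(g[0]-.046,g[1],z)),proj(c,(g[0]+.046,g[1],z)))
```

```text
0.1985 [ 0.4695 -0.3362] 0.0007402755107669706 [215.8139 312.2282] [428.0405 291.3879]
0.201 [ 0.4696 -0.3366] 0.0004886453406920989 [217.6734 310.2139] [426.6888 289.6572]
0.2035 [ 0.4697 -0.337 ] 0.00036643015208811744 [219.5408 308.3196] [425.431  288.0412]
```

Emit:
send_rows --increments '[[[0.015,-0.015,0.5],[0,0,0],1],[[0,0,0.5],[0,0,0],1],[[0,0,0],[0,0,0],1],[[0,0,0],[0,0,0],1]]'

```text
time_s: 35.45
eef_pos: [0.4689, -0.3353, 0.3439]
orientation: [-0.001, 0.744, 0.668, -0.0]
contact_force: [0.2, 0.0, -0.8]
opening: 0.0126
gripper_force: 60.8
```

Emit:
send_rows --increments '[[[0,0,0.1],[0,0,0],1],[[0,0,0],[0,0,0],1]]'

```text
time_s: 35.65
eef_pos: [0.4692, -0.3359, 0.3422]
orientation: [-0.0, 0.745, 0.668, 0.0]
contact_force: [-0.1, -0.3, -1.3]
opening: 0.0123
gripper_force: 60.8
```

Emit:
send_rows --increments '[[[0,0,0.1],[0,0,0],1],[[0,0,0],[0,0,0],1]]'

```text
time_s: 35.85
eef_pos: [0.4694, -0.3361, 0.3399]
orientation: [0.001, 0.745, 0.667, 0.0]
contact_force: [1.1, 0.7, 0.3]
opening: 0.0127
gripper_force: 61.1
```

Emit:
send_rows --increments '[[[0,0,0.1],[0,0,0],1],[[0,0,0],[0,0,0],1]]'

```text
time_s: 36.05
eef_pos: [0.4695, -0.3361, 0.3371]
orientation: [0.001, 0.745, 0.668, 0.0]
contact_force: [-0.5, 1.1, 3.2]
opening: 0.0125
gripper_force: 61.5
```

Emit:
send_rows --increments '[[[0,0,0.1],[0,0,0],1],[[0,0,0],[0,0,0],1]]'

```text
time_s: 36.25
eef_pos: [0.4694, -0.3361, 0.3338]
orientation: [0.001, 0.745, 0.668, 0.0]
contact_force: [0.3, -0.0, 2.8]
opening: 0.0126
gripper_force: 61.5
```

Emit:
send_rows --increments '[[[0,0,0.1],[0,0,0],1],[[0,0,0],[0,0,0],1]]'

```text
time_s: 36.45
eef_pos: [0.4694, -0.3361, 0.3307]
orientation: [0.001, 0.745, 0.668, 0.0]
contact_force: [0.5, -0.1, 3.1]
opening: 0.0126
gripper_force: 61.4
```

Emit:
send_rows --increments '[[[0,0,0.1],[0,0,0],1],[[0,0,0],[0,0,0],1]]'

```text
time_s: 36.65
eef_pos: [0.4695, -0.3362, 0.3284]
orientation: [0.001, 0.745, 0.668, 0.0]
contact_force: [0.2, 0.8, 6.6]
opening: 0.0121
gripper_force: 61.9
```

Emit:
send_rows --increments '[[[0,0,0.07],[0,0,0],1],[[0,0,0],[0,0,0],1]]'

```text
time_s: 36.85
eef_pos: [0.4701, -0.3361, 0.3284]
orientation: [0.001, 0.745, 0.668, 0.001]
contact_force: [-2.3, 3.9, 13.9]
opening: 0.0127
gripper_force: 62.9
```

The cap has bottomed out: z has stopped changing and the force is up to 14 N. I'll ease off a little and turn it clockwise.

Emit:
send_rows --increments '[[[0,0,-0.04],[0,0,0.5],1],[[0,0,0],[0,0,0.7],1],[[0,0,0],[0,0,0.8],1],[[0,0,0],[0,0,0],1]]'

```text
time_s: 37.25
eef_pos: [0.4701, -0.3362, 0.3285]
orientation: [0.002, 0.811, 0.585, 0.001]
contact_force: [0.8, 1.4, 8.7]
opening: 0.0125
gripper_force: 62.2
```

```bash
cat > st.py <<'E'
from h import *
s=arm.sense();Rm=R.from_quat(np.roll(s["orientation"],-1)).as_matrix()
print(s["eef_pos"],"toolx",np.degrees(np.arctan2(Rm[1,0],Rm[0,0])),"F",s["contact_force"],"T",s["ft_torque"],"open",s["opening"],"q6",s["q"][5])
E
python3 st.py
```

```text
[ 0.4701 -0.3362  0.3285] toolx 71.66545955876629 F [0.8183 1.3563 8.6541] T [ 0.4304 -0.0177 -0.1672] open 0.012485355932551548 q6 -0.42299442424571193
```

Emit:
send_rows --increments '[[[0,0,0],[0,0,0.8],1],[[0,0,0],[0,0,0.8],1],[[0,0,0],[0,0,0.8],1],[[0,0,0],[0,0,0.8],1],[[0,0,0],[0,0,0.8],1]]'

```text
time_s: 37.75
eef_pos: [0.4703, -0.3363, 0.3284]
orientation: [0.002, 0.915, 0.404, 0.001]
contact_force: [2.1, 1.6, 7.8]
opening: 0.0126
gripper_force: 62.1
```

Emit:
send_rows --increments '[[[0,0,0],[0,0,0.8],1],[[0,0,0],[0,0,0.8],1],[[0,0,0],[0,0,0.8],1],[[0,0,0],[0,0,0.8],1],[[0,0,0],[0,0,0.8],1]]'

```text
time_s: 38.25
eef_pos: [0.4702, -0.3365, 0.3284]
orientation: [0.002, 0.979, 0.205, 0.002]
contact_force: [0.9, 0.3, 7.4]
opening: 0.0125
gripper_force: 62.0
```

```bash
python3 st.py
```

```text
[ 0.4702 -0.3365  0.3284] toolx 23.602265583838506 F [0.9483 0.3151 7.3695] T [ 0.2927 -0.1667  0.229 ] open 0.012542004544985729 q6 0.41603448891200445
```

Emit:
send_rows --increments '[[[0,0,0],[0,0,0.8],1],[[0,0,0],[0,0,0.8],1],[[0,0,0],[0,0,0.8],1],[[0,0,0],[0,0,0.5],1],[[0,0,0],[0,0,0],1]]'

```text
time_s: 38.75
eef_pos: [0.47, -0.3367, 0.3284]
orientation: [0.002, 0.998, 0.055, 0.002]
contact_force: [1.0, 0.2, 7.5]
opening: 0.013
gripper_force: 62.0
```

```bash
python3 st.py
```

```text
[ 0.47   -0.3367  0.3284] toolx 6.308110406899861 F [0.9907 0.191  7.5095] T [ 0.1459 -0.0588 -0.0666] open 0.012959893992909333 q6 0.7177770162060463
```

Emit:
send_rows --increments '[[[0,0,0],[0,0,0.3],1],[[0,0,0],[0,0,0],1]]'

```text
time_s: 38.95
eef_pos: [0.4701, -0.3365, 0.3284]
orientation: [0.001, 0.999, 0.04, 0.002]
contact_force: [0.8, 0.4, 6.7]
opening: 0.0128
gripper_force: 62.1
```

```bash
python3 st.py
```

```text
[ 0.4701 -0.3365  0.3284] toolx 4.5857722873213405 F [0.7783 0.3546 6.7352] T [ 0.1996 -0.0476  0.2241] open 0.012751498981796533 q6 0.7479969645344849
```

Continuing in small steps until torque shows the stop.

Emit:
send_rows --increments '[[[0,0,0],[0,0,0.25],1],[[0,0,0],[0,0,0],1]]'

```text
time_s: 39.15
eef_pos: [0.4701, -0.3361, 0.3284]
orientation: [0.001, 1.0, 0.027, 0.002]
contact_force: [0.8, 2.3, 9.3]
opening: 0.0128
gripper_force: 62.3
```

```bash
python3 st.py
```

```text
[ 0.4701 -0.3361  0.3284] toolx 3.1514950183570805 F [0.7819 2.3108 9.2542] T [ 0.4108 -0.1401  0.5075] open 0.012817897474709647 q6 0.7732229233153141
```

Emit:
send_rows --increments '[[[0,0,0],[0,0,0.25],1],[[0,0,0],[0,0,0],1]]'

```text
time_s: 39.35
eef_pos: [0.4702, -0.336, 0.3284]
orientation: [0.001, 1.0, 0.016, 0.001]
contact_force: [-0.4, 2.2, 8.0]
opening: 0.0125
gripper_force: 64.3
```

```bash
python3 st.py
```

```text
[ 0.4702 -0.336   0.3284] toolx 1.7909071439935575 F [-0.3586  2.2374  8.0236] T [ 0.4463 -0.1233  1.0331] open 0.01245033850798631 q6 0.7975688955135315
```

Emit:
send_rows --increments '[[[0,0,0],[0,0,0.25],1],[[0,0,0],[0,0,0],1]]'

```text
time_s: 39.55
eef_pos: [0.4703, -0.3359, 0.3285]
orientation: [0.001, 1.0, 0.003, 0.001]
contact_force: [0.1, 2.4, 8.3]
opening: 0.0123
gripper_force: 70.5
```

```bash
python3 st.py
```

```text
[ 0.4703 -0.3359  0.3285] toolx 0.4006654482246616 F [0.1368 2.3578 8.3197] T [ 0.4252 -0.1527  1.4736] open 0.01230505638228418 q6 0.8223040678793913
```

The torque has climbed to about 1.5 N·m with the tool near 0.4°, so the cap is at its stop, roughly 3°. Unwinding slightly, releasing, rising and checking.

Emit:
send_rows --increments '[[[0,0,0],[0,0,-0.35],1],[[0,0,0],[0,0,0],0.5],[[0,0,0],[0,0,0],0.5],[[0,0,0],[0,0,0],0.5],[[0,0,0],[0,0,0],0.5]]'

```text
time_s: 40.05
eef_pos: [0.4688, -0.3358, 0.3255]
orientation: [-0.0, 1.0, 0.019, -0.001]
contact_force: [0.2, -0.5, 0.7]
opening: 0.0428
gripper_force: 0.0
```

Emit:
send_rows --increments '[[[0,0,-1],[0,0,0],0.5],[[0,0,-1],[0,0,0],0.5],[[0,0,-1],[0,0,0],0.5],[[-1,0,0],[0,0,0],0.5],[[-1,0,0],[0,0,0],0.5]]'

```text
time_s: 40.55
eef_pos: [0.4091, -0.3384, 0.4179]
orientation: [0.001, 1.0, 0.019, 0.001]
contact_force: [-0.7, -0.4, -0.3]
opening: 0.0429
gripper_force: 0.0
```

Emit:
send_rows --increments '[[[-1,0,0],[0,0,0],1],[[-1,0,0],[0,0,0],1],[[0,0,0],[0,0,0],1],[[0,0,0],[0,0,0],1],[[0,0,0],[0,0,0],1]]'

```text
time_s: 41.05
eef_pos: [0.3498, -0.3405, 0.4164]
orientation: [0.0, 1.0, 0.019, 0.0]
contact_force: [0.5, -0.5, 0.1]
opening: -0.0
gripper_force: 0.0
```

```bash
python3 st.py
python3 - <<'E'
from h import *
import pickle
im=arm.camera("wrist");c=arm.get_calibration("wrist");pickle.dump(c,open("w13.pkl","wb"))
cv2.imwrite("pics/w13.png",im);print(proj(c,(.47,-.336,.173)),proj(c,(.354,-.344,.122)))
E
```

```text
[ 0.3498 -0.3405  0.4164] toolx 2.1560745571860336 F [ 0.458  -0.4947  0.0555] T [0.0689 0.0088 0.0213] open -7.092136731788551e-06 q6 0.6170281432144121
[322.2923  25.2808] [327.0766 221.5216]
```

View pics/w13.png

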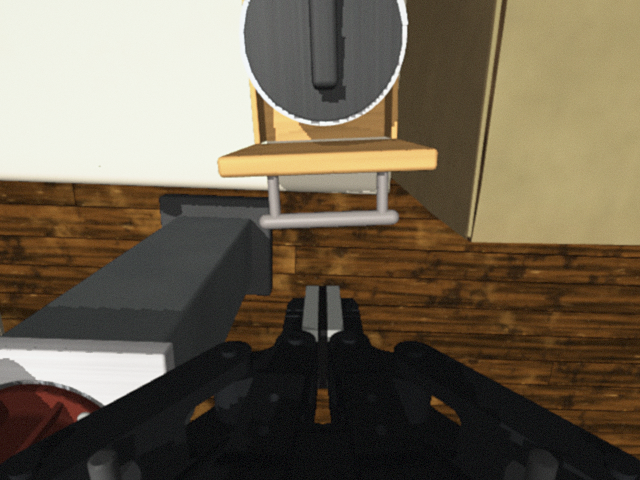

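The cap sits with its disc on the rim, bar from about (322,5) to (325,83), in line with the drawer. The drawer bar spans (262,221)–(397,216). I'll check the angles.

Run:
```python
from h import *
import pickle
c=pickle.load(open("w13.pkl","rb"));im=cv2.imread("pics/w13.png")
an=lambda d:np.degrees(np.arctan2(d[1],d[0]))
a,b=plane(c,(262,221),.122),plane(c,(397,216),.122);print("bar",a,b,(a+b)/2,an(a-b)-90)
g=cv2.GaussianBlur(cv2.cvtColor(im,cv2.COLOR_BGR2GRAY),(3,3),0).astype(int)
for r in(5,15,25,35,45,55,65,75): print(r,g[r,300:350:2])
```

```text
bar [ 0.3526 -0.2969  0.122 ] [ 0.3601 -0.3942  0.122 ] [ 0.3563 -0.3456  0.122 ] 4.39281078355188
5 [99 94 93 95 78 67 83 93 95 92 90 92 90 86 87 84 73 55 41 47 47 55 84 92
 91]
15 [99 96 94 97 81 62 81 93 96 94 92 93 90 90 85 84 74 56 43 48 47 69 92 92
 92]
25 [100  95  94  96  85  58  79  92  95  92  92  92  92  89  87  85  76  60
  42  46  48  67  91  93  92]
35 [99 99 94 93 93 67 75 91 94 92 91 91 92 90 88 85 79 62 44 44 51 75 89 90
 93]
45 [98 99 94 93 94 68 69 86 94 92 90 91 91 89 85 85 80 66 44 45 47 47 68 92
 91]
55 [97 99 94 92 95 78 67 83 94 93 90 90 89 90 86 84 80 67 49 46 48 46 65 92
 91]
65 [95 97 95 91 94 80 62 81 92 94 91 88 88 89 87 83 79 69 50 44 48 53 85 92
 90]
75 [93 96 92 89 91 84 60 77 90 94 91 88 87 88 86 84 80 72 54 45 47 52 82 91
 92]
```

Run:
```python
from h import *
import pickle
c=pickle.load(open("w13.pkl","rb"))
for u,v in(((309.5,5),(312,75)),((334,5),(336.3,75))):
    a,b=plane(c,u,.173),plane(c,v,.173);d=a-b;print("cap bar",np.degrees(np.arctan2(d[1],d[0])),(a+b)/2)
```

```text
cap bar 3.9672378908515133 [ 0.4627 -0.3304  0.173 ]
cap bar 4.8698383567183035 [ 0.4632 -0.3428  0.173 ]
```

The cap bar and the drawer bar agree in angle at about 4.4°, so the cap is locked. Next, push the drawer home on its bar with the fingers shut.

Emit:
send_rows --increments '[[[-0.85,0.1,0],[0,0,-0.3],1],[[-0.85,0.1,0],[0,0,0],1],[[0,0,1],[0,0,0],1],[[0,0,1],[0,0,0],1],[[0,0,1],[0,0,0],1]]'

```text
time_s: 41.6
eef_pos: [0.2993, -0.3494, 0.3258]
orientation: [0.001, 0.999, 0.035, 0.0]
contact_force: [0.2, 0.5, -1.0]
opening: -0.0
gripper_force: 0.0
```

Emit:
send_rows --increments '[[[0,0,1],[0,0,0],1],[[0,0,0.6],[0,0,0],1],[[0,0,0],[0,0,0],1],[[0,0,0],[0,0,0],1]]'

```text
time_s: 42.0
eef_pos: [0.2993, -0.3493, 0.2785]
orientation: [-0.0, 0.999, 0.035, -0.0]
contact_force: [-0.5, -0.9, 0.8]
opening: 0.0002
gripper_force: 0.0
```

Emit:
send_rows --increments '[[[0.5,0,0],[0,0,0],1],[[0.4,0,0],[0,0,0],1],[[0.3,0,0],[0,0,0],1],[[0.3,0,0],[0,0,0],1],[[0,0,0],[0,0,0],1]]'

```text
time_s: 42.5
eef_pos: [0.345, -0.3461, 0.279]
orientation: [0.001, 0.999, 0.035, 0.001]
contact_force: [0.4, 0.2, 0.5]
opening: 0.0002
gripper_force: 0.0
```

```bash
python3 st.py
```

```text
[ 0.345  -0.3461  0.279 ] toolx 4.027078155929972 F [0.3919 0.2205 0.5414] T [ 0.0155 -0.0199  0.0081] open 0.00015133466682381466 q6 0.5692481093436319
```

Emit:
send_rows --increments '[[[0.4,0,0],[0,0,0],1],[[0.4,0,0],[0,0,0],1]]'

```text
time_s: 42.7
eef_pos: [0.3674, -0.3441, 0.2782]
orientation: [-0.001, 0.999, 0.034, -0.001]
contact_force: [-1.4, -0.2, 1.6]
opening: -0.0002
gripper_force: 1.5
```

Emit:
send_rows --increments '[[[0.4,0,0],[0,0,0],1],[[0.4,0,0],[0,0,0],1],[[0.4,0,0],[0,0,0],1],[[0.4,0,0],[0,0,0],1]]'

```text
time_s: 43.1
eef_pos: [0.4163, -0.3406, 0.2781]
orientation: [-0.001, 0.999, 0.035, -0.0]
contact_force: [-3.5, 2.2, 0.8]
opening: -0.0
gripper_force: 1.5
```

Emit:
send_rows --increments '[[[0.4,0,0],[0,0,0],1],[[0.4,0,0],[0,0,0],1],[[0.4,0,0],[0,0,0],1],[[0.3,0,0],[0,0,0],1]]'

```text
time_s: 43.5
eef_pos: [0.4615, -0.3378, 0.2782]
orientation: [0.0, 0.999, 0.035, 0.0]
contact_force: [-2.7, 1.2, -0.2]
opening: -0.0
gripper_force: 1.4
```

Emit:
send_rows --increments '[[[0.3,0,0],[0,0,0],1],[[0.2,0,0],[0,0,0],1]]'

```text
time_s: 43.7
eef_pos: [0.4746, -0.3371, 0.2782]
orientation: [-0.0, 0.999, 0.035, -0.004]
contact_force: [-20.0, -1.2, 9.6]
opening: 0.0004
gripper_force: 9.8
```

Emit:
send_rows --increments '[[[0.2,0,0],[0,0,0],1],[[0.1,0,0],[0,0,0],1]]'

```text
time_s: 43.9
eef_pos: [0.4782, -0.3374, 0.2782]
orientation: [-0.001, 0.999, 0.037, -0.014]
contact_force: [-37.1, -1.4, 20.7]
opening: 0.0001
gripper_force: 19.2
```

Emit:
send_rows --increments '[[[0.1,0,0],[0,0,0],1],[[0,0,0],[0,0,0],1]]'

```text
time_s: 44.1
eef_pos: [0.4791, -0.3375, 0.2782]
orientation: [-0.002, 0.999, 0.036, -0.017]
contact_force: [-40.8, -0.8, 22.1]
opening: 0.0002
gripper_force: 20.3
```

```bash
python3 st.py
```

```text
[ 0.4791 -0.3375  0.2782] toolx 4.170853558568452 F [-40.753   -0.8269  22.1181] T [-0.152   6.0497  0.0845] open 0.0002270097215751447 q6 0.7798094452940365
```

Something is stopping it with 40 N, which is either the home stop or a jam. I'll back off and measure where the drawer bar is with the wrist camera, working from numbers since the picture views are used up.

Emit:
send_rows --increments '[[[-0.5,0,0],[0,0,0],1],[[-0.7,0,0],[0,0,0],1],[[0,0,-1],[0,0,0],1],[[0,0,-1],[0,0,0],1],[[0,0,-1],[0,0,0],1]]'

```text
time_s: 44.6
eef_pos: [0.4518, -0.3391, 0.37]
orientation: [0.001, 0.999, 0.034, 0.002]
contact_force: [-0.8, -0.5, 0.4]
opening: -0.0002
gripper_force: 0.0
```

Emit:
send_rows --increments '[[[0,0,-1],[0,0,0],1],[[0,0,-0.6],[0,0,0],1],[[0,0,0],[0,0,0],1],[[0,0,0],[0,0,0],1],[[0,0,0],[0,0,0],1]]'

```text
time_s: 45.1
eef_pos: [0.4511, -0.3383, 0.4146]
orientation: [-0.001, 0.999, 0.034, -0.001]
contact_force: [0.0, -0.1, -0.6]
opening: 0.0001
gripper_force: 0.0
```

```bash
python3 st.py
python3 - <<'E'
from h import *
import pickle
def prof(im,c,y0,z,xs):
    g=cv2.GaussianBlur(cv2.cvtColor(im,cv2.COLOR_BGR2GRAY),(3,3),0).astype(np.float32)
    px=np.array([proj(c,(x,y0+x*.07,z)) for x in xs],np.float32)
    return px,cv2.remap(g,px[:,0].reshape(1,-1),px[:,1].reshape(1,-1),1)[0].astype(int)
im=arm.camera("wrist");c=arm.get_calibration("wrist");cv2.imwrite("pics/w14.png",im)
c0=pickle.load(open("w13.pkl","rb"));im0=cv2.imread("pics/w13.png")
xs=np.arange(.335,.405,.002);px,v=prof(im0,c0,-.345-.025+.02,.122,xs);print("open",list(zip((xs*1000).astype(int),v)))
xs=np.arange(.46,.56,.002);px,v=prof(im,c,-.335-.034+.02,.122,xs);print(px[0],px[-1]);print("now",list(zip((xs*1000).astype(int),v)))
E
```

```text
[ 0.4511 -0.3383  0.4146] toolx 3.9511757510559056 F [ 0.0015 -0.1368 -0.571 ] T [-0.0339  0.0119  0.0047] open 0.00012094858246446462 q6 0.7338375136110429
open [(np.int64(335), np.int64(43)), (np.int64(337), np.int64(47)), (np.int64(339), np.int64(40)), (np.int64(341), np.int64(34)), (np.int64(343), np.int64(38)), (np.int64(345), np.int64(38)), (np.int64(347), np.int64(31)), (np.int64(349), np.int64(79)), (np.int64(351), np.int64(148)), (np.int64(353), np.int64(181)), (np.int64(355), np.int64(198)), (np.int64(357), np.int64(169)), (np.int64(359), np.int64(133)), (np.int64(361), np.int64(65)), (np.int64(363), np.int64(45)), (np.int64(365), np.int64(45)), (np.int64(367), np.int64(53)), (np.int64(369), np.int64(53)), (np.int64(371), np.int64(52)), (np.int64(373), np.int64(44)), (np.int64(375), np.int64(59)), (np.int64(377), np.int64(121)), (np.int64(379), np.int64(144)), (np.int64(381), np.int64(155)), (np.int64(383), np.int64(160)), (np.int64(385), np.int64(160)), (np.int64(387), np.int64(138)), (np.int64(389), np.int64(175)), (np.int64(391), np.int64(208)), (np.int64(393), np.int64(
[... 1132 characters left out ...]
119)), (np.int64(518), np.int64(120)), (np.int64(520), np.int64(120)), (np.int64(522), np.int64(104)), (np.int64(524), np.int64(64)), (np.int64(526), np.int64(88)), (np.int64(528), np.int64(90)), (np.int64(530), np.int64(89)), (np.int64(532), np.int64(91)), (np.int64(534), np.int64(92)), (np.int64(536), np.int64(86)), (np.int64(538), np.int64(79)), (np.int64(540), np.int64(66)), (np.int64(542), np.int64(93)), (np.int64(544), np.int64(132)), (np.int64(546), np.int64(148)), (np.int64(548), np.int64(149)), (np.int64(550), np.int64(151)), (np.int64(552), np.int64(163)), (np.int64(554), np.int64(161)), (np.int64(556), np.int64(161)), (np.int64(558), np.int64(165)), (np.int64(560), np.int64(169))]
```

The drawer travelled about 134 mm. The panel back is now about 2.5 mm from the carcass front, and the force rose linearly from TCP x ≈ 0.470. That matches the hard home stop, and 40 N is far beyond the catch. The robot is clear of everything, so I'm handing in.

```bash
python3 -c "
from rig import arm
print(arm.job_done())"
```

```text
the job is handed in; nothing more can be done
None
```

I handed the job in: all three tins are in the tube and pressed below the rim, the cap is turned to its stop, and the drawer is pushed to a hard stop I take as home. I inferred "home" from force and measured travel, not a picture; travel was about 134 mm, so that assumes it began less than its full 150 mm open.

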